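Balance the flour shaker with weights

ROBOT

A 7-joint arm with a two-finger parallel gripper is mounted at the origin on a cart in front of the work surface, level with it; the furniture and walls round the work are solid. World frame = base frame: x ahead of the robot, y to its left, z up, the work surface at z = 0. Lengths are in m, angles in rad, forces in N, time in s.
With the tool pointing down it reaches from about 0.4 to 0.75 m from the base axis. Payload 19.5 kg.
Tool frame: the origin (TCP) lies on the centre line of the jaws, within the pads' length; the fingertips stand 25 mm ahead of it and the grasp point (between the pads) lies 6 mm ahead of it; z points along the fingers, x is the direction in which the jaws open and shut, and the axes are right-handed (so a half turn about z gives the same grasp; the last joint's range is limited). The gripper opens to 85 mm and grips with 20 to 120 N. Pads are 22 mm wide; open, the fingers measure 114 mm over their backs; the gripper's body (76 mm by 85 mm) begins 54 mm behind the grasp point. The pads swing forward as they close: fully open they stand 13 mm farther back than shut.
Start: joints at [-0.042, 0.707, -0.028, 1.485, 0.022, 0.951, -0.075], TCP at [0.575, 0, 0.256] pointing down, gripper open.
Joint ranges: [-2.71, 2.71], [-0.32, 2.16], [-1.57, 1.52], [0, 2.45], [-1.46, 4.6], [0, 2.02], [-2.83, 2.83]. Speed limits (rad/s): [1.89, 1.89, 2.57, 2.57, 3.01, 3.01, 3.01].

INTERFACE

Orientations are given as a unit quaternion [x, y, z, w].
In Python, from rig import state, read_camera, camera_model, close_job gives the robot as it stands. The module is installed in compiled form; this text tells all that it offers.
- The arm moves only by the shell command python3 -m jog 'ROWS'. ROWS is JSON, a list that holds one entry, the list of rows, each a list of 7 numbers: the gripper command: -1 is fully open, 1 is shut, values between are in proportion, then the shift along the tool's x, y, z in mm, then the turn, a rotation vector about the tool's x, y, z in degrees. In form: [[[grip, tx, ty, tz, wx, wy, wz], ...]]. A call has exactly 8 rows; each row shifts and turns the commanded pose from where the row before left it, along the tool's axes as they then stand; what a row does not reach is not made up. A row lasts 1/10 s, in which the tool goes at most 50 mm and 8.59 degrees, less where a joint would pass 70% of its speed; a pose out of reach is approached as far as the arm can. A call with a gripper value outside its range is refused whole. The fingers move at their own pace and stop on an object; the grip force is fixed at half the most. Time passes only in rows, so rows that do not move let the fingers close, or fill a call up. It gives the time, the measured TCP pose, the force and the opening at its end, in the units of the state.
- state(): the state, without advancing time (a new reading comes with each control period).
- read_camera(name): name is "scene" or "side" or "wrist"; returns the picture (420x560x3 uint8, red, green, blue); there is no depth.
- camera_model(name): a dict with "fovy" (degrees; the focal length in pixels is half the picture's height over the tangent of half this angle, whatever the lens; pixels are square), "cx", "cy" (the principal point, pixels), "eye" and "rotation" of the camera in the world; the wrist camera has in their place "hand_eye" (4x4, takes a point from camera to tool coordinates, whose origin is the TCP and whose axes are the tool frame's). Camera axes: x right, y down, z forward; pixel columns grow to the right and rows downward; lengths in m; the calibration is good to about 2 mm. A picture is of the moment at which its call begins: read the wrist's pose just before it. camera_model takes no time and is no camera call.
- close_job(): hands the job in, once; it reports no verdict.
The state is a dict: "t": time; "joints": joint angles; "dq": joint speeds; "joint_torque": joint torques, N m; "eef_pos": TCP position; "tcp_rot": TCP orientation; "wrist_force": force on the tool from outside, world axes, zero at the start; "torque": the same for the moment, N m; "width": finger opening in m.
Only numpy, scipy, OpenCV 4.12 (cv2) and the standard library are available. Lean on these libraries where they do the work, as an engineer would, in place of code of your own. Each camera call takes 0.05 s, during which the arm holds its last target.

TASK

The flour shaker on one pan of the balance has to be weighed. Set the right ones of the three loose steel weights (50, 100 and 200 g) gently and upright on the empty pan, so that the beam comes to rest level, with its pointer between the two bold marks of the dial. Leave the weights you do not need standing on the table, leave the shaker where it stands, and do not knock the other kitchen things about.

Things in the scene. Friction and masses are not known exactly. Their poses are not given: they have to be found in the camera images.
- balance: two-pan balance, grey base 105 x 290 x 20 mm, beam on a fork in its middle; origin under the base's centre, on the table. y runs along the beam to the load pan, x points away behind the dial, z up. Pan centres at y = +120 mm (load) and -120 mm (weights). White dial plate 76 mm wide above the fork, 34 mm behind the middle, top 192 mm over the table; the pointer is fixed to the beam
- beam (a joint): tilt of the balance's beam in rad: 0 level, positive with the weight pan down, negative with the load pan down; stops at -0.17 and +0.17. A light spring gives 0.0136 rad for each 10 g of difference between the pans, so a stop is met at 125 g. The two bold long dial marks stand at -0.048 and +0.048 rad. Settles in about a second
- pan_w_top (a point): centre of the floor of the weight pan (empty, -y end of the balance): round steel pan, floor 114 mm in diameter, lip 3 mm high. It stays horizontal and moves straight up and down with the beam, 92 mm over the table when level, about 20 mm higher or lower at the stops; it gives way when pressed
- pan_l_top (a point): centre of the load pan's floor (+y end of the balance), of the same shape; the flour shaker stands on it
- dredger_c (a point): steel flour shaker (74 mm diameter, handle on one side, 105 mm over the handle, 112 mm high) that stands on the load pan; point on the axis of its round body half-way up, 56 mm above its foot. Its mass is unknown, 125 to 365 g
- tall_mill_c (a point): tall wooden pepper mill, 58 mm diameter, 170 mm high, loose on the table among the weights; point half-way up, 85 mm above its foot
- jar_a_c (a point): spice jar, 41 mm diameter, 105 mm high, loose on the table; point half-way up (52 mm)
- jar_b_c (a point): another spice jar, 41 mm diameter, 105 mm high, loose on the table; point half-way up (52 mm)
- small_mill_c (a point): small salt shaker, 44 mm diameter, 90 mm high, loose on the table; point half-way up (45 mm)
- tin_c (a point): round food tin, 76 mm diameter, 58 mm high, loose on the table behind the balance; point half-way up (29 mm)
- timer_c (a point): round wind-up kitchen timer, 68 mm diameter, 36 mm high, loose on the table in front of the balance; point half-way up (18 mm)
- weight_200_c (a point): plain steel weight of 200 g: disc foot 40 mm diameter and 25 mm high, 9 mm stem, then a round head 18 mm diameter and 15 mm high; 60 mm in all, loose, standing on the table. Point on its axis half-way up (30 mm above its underside); the middle of the gripping head is 22.5 mm above this point and the free stem under the head is 20 mm long. z is its axis, up
- weight_100_c (a point): plain steel weight of 100 g: disc foot 32 mm diameter and 20 mm high, 9 mm stem, then a round head 16 mm diameter and 15 mm high; 55 mm in all, loose, standing on the table. Point on its axis half-way up (27.5 mm above its underside); the middle of the gripping head is 20 mm above this point and the free stem under the head is 20 mm long. z is its axis, up
- weight_50_c (a point): plain steel weight of 50 g: disc foot 25 mm diameter and 16 mm high, 9 mm stem, then a round head 14 mm diameter and 15 mm high; 51 mm in all, loose, standing on the table. Point on its axis half-way up (25.5 mm above its underside); the middle of the gripping head is 18 mm above this point and the free stem under the head is 20 mm long. z is its axis, up
There are look-alikes about, which are no part of the job. Leave any blue or yellow look-alike of the part that bears weight_200_c alone.

How it is judged:
At the end, for the whole second after the job is handed in: Beam at rest within 0.048 rad of level (pointer between the bold marks, under 0.03 rad/s); shaker upright within 35 mm of its pan's centre; every weight upright (0.15 rad), standing on the weight pan within 58 mm of its centre or on the table (value of joint beam between -0.048 and 0.048 rad and velocity of joint beam between -0.03 and 0.03 rad/s and horizontal distance between dredger_c and pan_l_top below 0.035 m and angle between each of dredger_c, weight_200_c, weight_100_c, weight_50_c's own z axis and vertical below 0.15 rad and ((horizontal distance between weight_200_c and pan_w_top below 0.058 m and z of weight_200_c in the frame of pan_w_top between 0.02 and 0.04 m) or height (world z) of weight_200_c below 0.04 m) and ((horizontal distance between weight_100_c and pan_w_top below 0.058 m and z of weight_100_c in the frame of pan_w_top between 0.0175 and 0.0375 m) or height (world z) of weight_100_c below 0.0375 m) and ((horizontal distance between weight_50_c and pan_w_top below 0.058 m and z of weight_50_c in the frame of pan_w_top between 0.0155 and 0.0355 m) or height (world z) of weight_50_c below 0.0355 m)); the robot touches nothing.
It fails at once if a bystander (mill, spice jar, salt shaker, tin or timer) is shifted by more than 25 mm or tipped (distance of any of tall_mill_c, jar_a_c, jar_b_c, small_mill_c, tin_c, timer_c from where it was at the start of the episode above 0.025 m or angle between any of tall_mill_c, jar_a_c, jar_b_c, small_mill_c, tin_c, timer_c's own z axis and vertical above 0.4 rad).
It fails at once if the flour shaker is taken off, shoved across (more than 35 mm off the pan's centre) or tipped on its pan (horizontal distance between dredger_c and pan_l_top above 0.035 m or angle between dredger_c's own z axis and vertical above 0.4 rad).
It fails at once if the balance is struck: more than 25 N on it  (contact force between balance and anything else above 25 N).
It fails at once if a weight is dropped on the pan: it falls faster than 0.55 m/s over it, held by nobody ((linear speed of weight_200 above 0.55 m/s and horizontal distance between weight_200_c and pan_w_top below 0.06 m and contact force between weight_200 and the fingers below 0.05 N) or (linear speed of weight_100 above 0.55 m/s and horizontal distance between weight_100_c and pan_w_top below 0.06 m and contact force between weight_100 and the fingers below 0.05 N) or (linear speed of weight_50 above 0.55 m/s and horizontal distance between weight_50_c and pan_w_top below 0.06 m and contact force between weight_50 and the fingers below 0.05 N)).
It also fails if it takes over 72 s, if anything falls off the work surface, if the arm or the gripper's body presses on something with over 40 N, if the wrist force passes 120 N, or if a joint passes its speed limit or range.

## Working session

There is one attempt and no reset: what is moved stays moved. The work goes in short steps, Python scripts to look and compute and a shell command to move; the robot and the scene stay as the last step left them, time stands still between calls to the robot, and variables do not carry over. Pictures are saved under pics/ and viewed, and the job is handed in when it is done.

```bash
mkdir -p pics
python3 - <<'E'
from rig import *
import cv2
print(state())
for n in ("scene","side","wrist"):
    m=camera_model(n); print(n,m)
    im=read_camera(n); cv2.imwrite(f"pics/{n}0.png",im[:,:,::-1])
E
```

```text
{'t': 0.0, 'joints': array([-0.04172297,  0.7071176 , -0.02760108,  1.48497106,  0.02203279,
        0.95089446, -0.07553268]), 'dq': array([-7.81833450e-04,  3.14159292e-04, -2.67688632e-04,  5.77709428e-04,
        5.25173857e-04,  7.70121618e-05, -1.74383385e-05]), 'joint_torque': array([-3.35119905e-03, -8.83210659e+01,  1.23306759e+00, -2.36173260e+01,
        1.66974653e-02,  6.38553465e-03, -2.14882397e-05]), 'eef_pos': array([ 5.74775737e-01, -1.43636739e-06,  2.55825795e-01]), 'tcp_rot': array([ 9.99999852e-01, -1.57378603e-06, -5.42509479e-04,  3.56655553e-05]), 'wrist_force': array([0.1008875 , 0.8981714 , 0.19414641]), 'torque': array([ 0.01286582,  0.02824252, -0.02263197]), 'width': 0.08553301742020704}
scene {'fovy': 50.57968237622121, 'cx': 269.96958320433794, 'cy': 213.36119670453743, 'eye': array([-0.03370435,  0.51765485,  0.99303257]), 'rotation': array([-0.39519865,  0.85024134, -0.31648353,  0.14403425])}
side {'fovy': 48.98773706172961, 'cx': 278.42968147624725, 'cy': 209.61933953747618, 'eye': array([ 0.03877713, -0.91940326,  0.51076252]), 'rotation': array([ 0.7958029 , -0.20776498,  0.13711101, -0.55202539])}
wrist {'fovy': 65.99163493858093, 'cx': 284.6480889003291, 'cy': 210.64152120126496, 'hand_eye': array([[ 9.99999168e-01, -7.58068215e-04, -1.04360224e-03,
         7.32717576e-04],
       [ 1.02240309e-03,  9.59124799e-01,  2.82981581e-01,
        -7.26558884e-02],
       [ 7.86425444e-04, -2.82982413e-01,  9.59124776e-01,
        -1.18853521e-01],
       [ 0.00000000e+00,  0.00000000e+00,  0.00000000e+00,
         1.00000000e+00]])}
```

View pics/scene0.png

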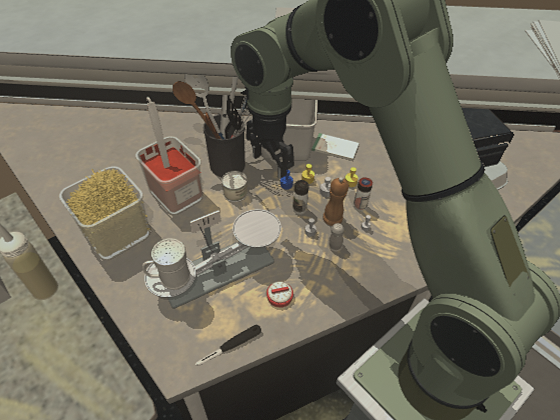

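View pics/side0.png

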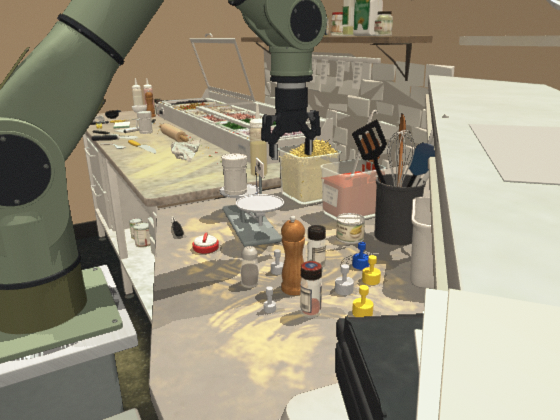

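View pics/wrist0.png

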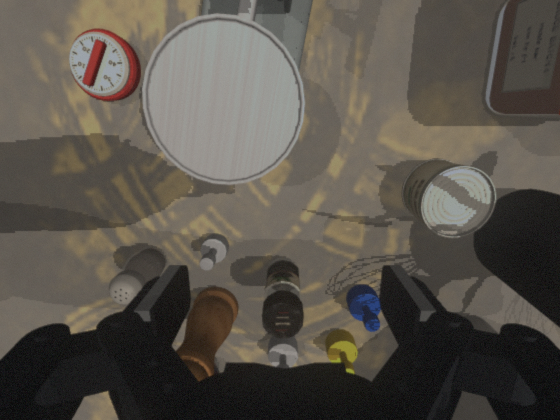

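```bash
cat > h.py <<'E'
import numpy as np,cv2
from scipy.spatial.transform import Rotation as R
from rig import *
def cam(n,st=None):
    m=camera_model(n); f=210/np.tan(np.radians(m["fovy"]/2))
    if n=="wrist":
        st=st or state(); T=np.eye(4); T[:3,:3]=R.from_quat(st["tcp_rot"]).as_matrix(); T[:3,3]=st["eef_pos"]
        T=T@m["hand_eye"]; return T[:3,3],T[:3,:3],f,m["cx"],m["cy"]
    r=np.array(m["rotation"]); 
    return np.array(m["eye"]),(R.from_quat(r).as_matrix() if r.size==4 else r),f,m["cx"],m["cy"]
def ray(c,u,v):
    d=c[1]@np.array([(u-c[3])/c[2],(v-c[4])/c[2],1]); return c[0],d
def onz(c,u,v,z):
    o,d=ray(c,u,v); return o+d*(z-o[2])/d[2]
def proj(c,p):
    q=c[1].T@(np.array(p)-c[0]); return q[:2]/q[2]*c[2]+[c[3],c[4]]
def snap(n,name):
    st=state(); im=read_camera(n)[:,:,::-1]; cv2.imwrite(f"pics/{name}.png",im); return cam(n,st),im
def crop(im,x0,y0,x1,y1,k,name):
    cv2.imwrite(f"pics/{name}.png",cv2.resize(im[y0:y1,x0:x1],None,fx=k,fy=k,interpolation=cv2.INTER_CUBIC))
E
python3 - <<'E'
from h import *
s=cv2.imread("pics/scene0.png");crop(s,270,150,400,260,6,"sc")
s=cv2.imread("pics/side0.png");crop(s,230,210,390,330,5,"sd")
print([camera_model(n)["rotation"] for n in("scene","side")])
cs,cd=cam("scene"),cam("side")
print(onz(cd,276,273,0),onz(cd,345,291,0),onz(cd,269,311,0))
E
```

```text
[array([-0.39519865,  0.85024134, -0.31648353,  0.14403425]), array([ 0.7958029 , -0.20776498,  0.13711101, -0.55202539])]
[ 0.48251457 -0.08955618  0.        ] [ 0.57189526 -0.23314997  0.        ] [ 0.39567984 -0.22015229  0.        ]
```

View pics/sc.png

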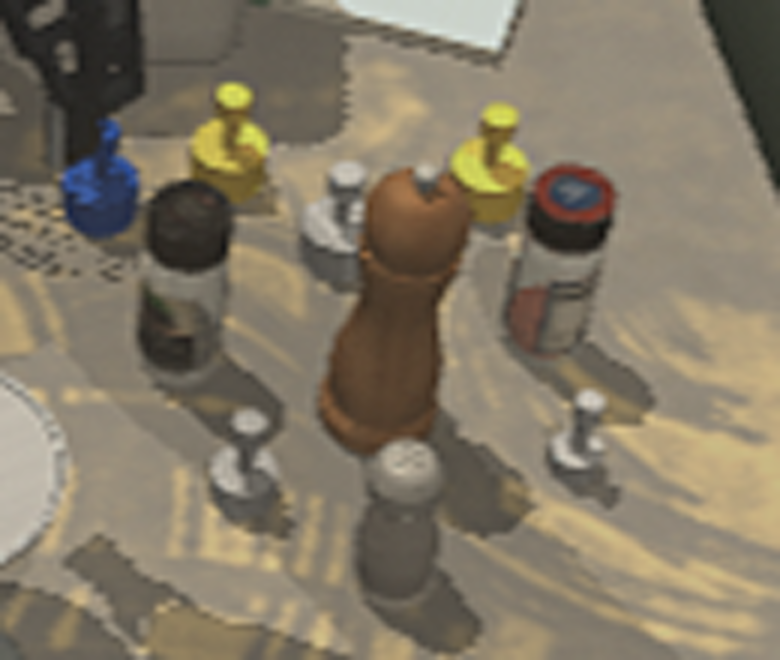

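View pics/sd.png

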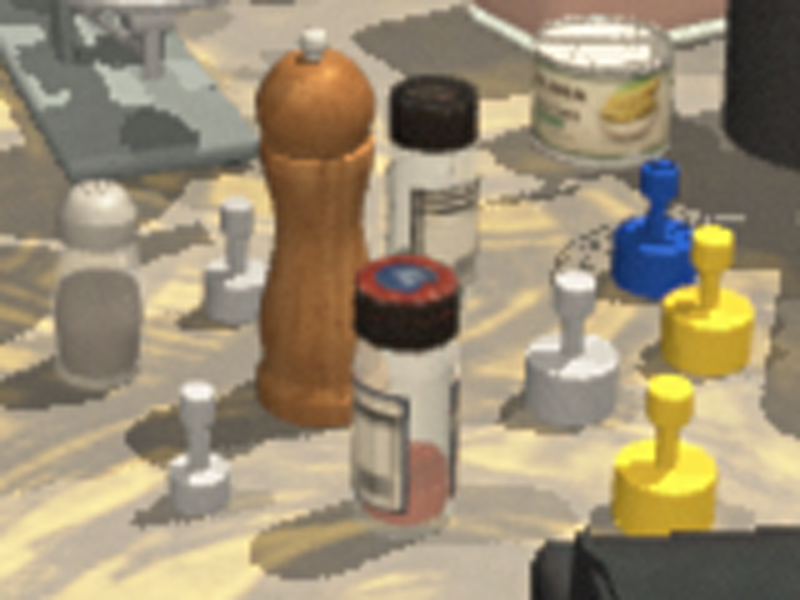

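```bash
cat >> h.py <<'E'
def tri(c1,p1,c2,p2):
    o1,d1=ray(c1,*p1);o2,d2=ray(c2,*p2)
    A=np.stack([d1,-d2],1);t=np.linalg.lstsq(A,o2-o1,rcond=None)[0]
    a,b=o1+d1*t[0],o2+d2*t[1];return (a+b)/2,np.linalg.norm(a-b)
E
python3 - <<'E'
from h import *
a,b=cam("scene"),cam("side")
P=dict(w200=((347,182),(573,287)),w100=((249,428),(236,218)),w50=((589,407),(197,398)),mill=((427,180),(314,43)),jarA=((188,205),(434,88)),jarB=((574,190),(407,275)),salt=((407,458),(100,193)),y1=((234,97),(711,235)),y2=((501,118),(670,388)),blue=((110,135),(660,170)))
for k,(p,q) in P.items():
    X,e=tri(a,(270+p[0]/6,150+p[1]/6),b,(230+q[0]/5,210+q[1]/5)); print(k,X.round(4),round(e,4))
for n,bx in (("scene",(130,180,300,310,4.5)),("side",(190,140,310,260,5))):
    s=cv2.imread(f"pics/{n}0.png");crop(s,*bx,"b_"+n)
E
```

```text
w200 [ 0.5712 -0.2267  0.0521] 0.004
w100 [ 0.4897 -0.0827  0.0446] 0.0007
w50 [ 0.399  -0.2144  0.0435] 0.0034
mill [ 0.4794 -0.1683  0.1613] 0.0037
jarA [ 0.5735 -0.1173  0.1037] 0.0011
jarB [ 0.4649 -0.2637  0.1031] 0.0017
salt [ 0.4128 -0.1006  0.0824] 0.0027
y1 [ 0.6487 -0.2227  0.0557] 0.0029
y2 [ 0.5509 -0.3165  0.0553] 0.0033
blue [ 0.6714 -0.1575  0.0544] 0.0056
```

View pics/b_scene.png

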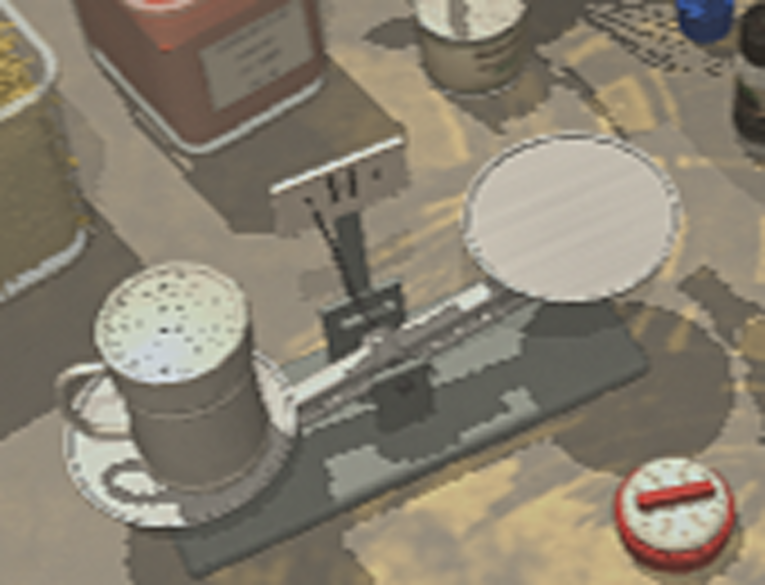

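View pics/b_side.png

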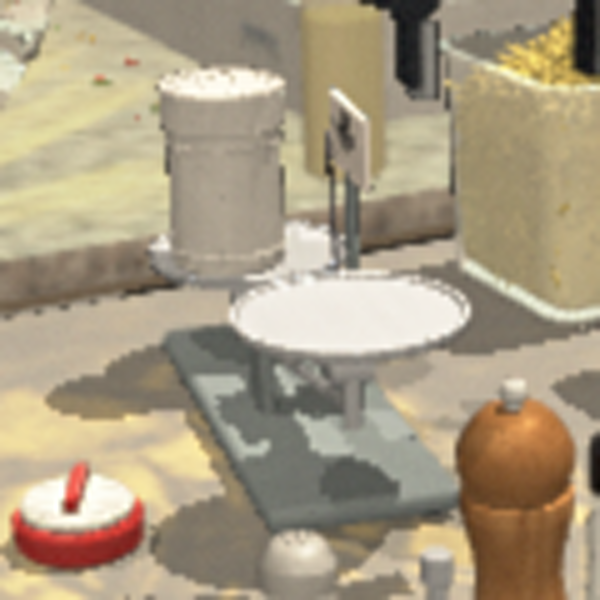

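Run:
```python
from h import *
a,b=cam("scene"),cam("side")
pw=(257.3,228.2),(260,202.8)
print("panw",tri(a,pw[0],b,pw[1]), onz(a,*pw[0],.112),onz(b,*pw[1],.112))
# wrist pan mask
w=cam("wrist"); 
print("wrist pan",onz(w,223,98,.112))
# dial top corners
s=lambda x,y:(130+x/4.5,180+y/4.5)
print("dial",onz(a,*s(272,190),.192),onz(a,*s(402,137),.192))
print("base corners near(-y) ",onz(a,*s(645,365),.02),onz(a,*s(200,572),.005))
# weights from wrist
print("w100",onz(w,207,262,.055), "w200",onz(w,284,350,.06))
```

```text
panw (array([0.52783032, 0.07945116, 0.1097259 ]), np.float64(0.0035414151029883466)) [0.52432488 0.08136811 0.112     ] [0.52771893 0.07607153 0.112     ]
wrist pan [0.5278688  0.08538978 0.112     ]
dial [0.58783767 0.22918118 0.192     ] [0.5741039  0.15607071 0.192     ]
base corners near(-y)  [0.46889046 0.07383823 0.02      ] [0.52972773 0.3441241  0.005     ]
w100 [ 0.49095611 -0.07959692  0.055     ] w200 [ 0.57411485 -0.18915425  0.06      ]
```

```bash
python3 -m jog '[[[0,0,25,0,0,0,0],[0,0,33,0,0,0,0],[0,0,33,0,0,0,0],[0,0,33,0,0,0,0],[0,0,33,0,0,0,0],[0,-2,33,0,0,0,0],[0,0,25,0,0,0,0],[0,0,0,0,0,0,0]]]'
python3 - <<'E'
from h import *
print(state()["eef_pos"],state()["tcp_rot"])
c,im=snap("wrist","w1"); crop(im,150,150,430,420,2.2,"w1c")
print(proj(c,[.5712,-.2267,.0525]))
E
```

```text
t: 0.95
eef_pos: [0.5721, -0.2188, 0.2558]
tcp_rot: [1.0, -0.002, -0.001, 0.001]
wrist_force: [-0.4, 0.8, -0.1]
width: 0.0432
[ 0.57206308 -0.21875162  0.25580153] [ 9.99997152e-01 -2.18576813e-03 -5.39593603e-04  7.91526811e-04]
[283.66781705 196.83346056]
```

View pics/w1.png

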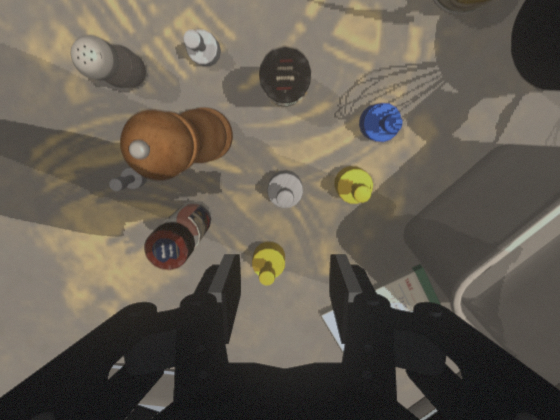

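Run:
```python
from h import *
c=cam("wrist")
im=cv2.imread("pics/w1.png")
print("200",onz(c,285,197,.06),onz(c,286,189,.025),"100",onz(c,192,38,.055),"50",onz(c,117,184,.051))
print("bin",onz(c,455,300,.15),onz(c,410,230,.0),"mill",onz(c,139,149,.17), "jarB",onz(c,168,248,.105))
crop(im,240,140,340,240,6,"w1c")
```

```text
200 [ 0.5731015  -0.22234778  0.06      ] [ 0.57419051 -0.22198899  0.025     ] 100 [ 0.49070168 -0.07749851  0.055     ] 50 [ 0.40183381 -0.21043699  0.051     ]
bin [ 0.70692236 -0.28384256  0.15      ] [ 0.72651417 -0.27956238  0.        ] mill [ 0.48205327 -0.16368273  0.17      ] jarB [ 0.46762984 -0.25809677  0.105     ]
```

View pics/w1c.png

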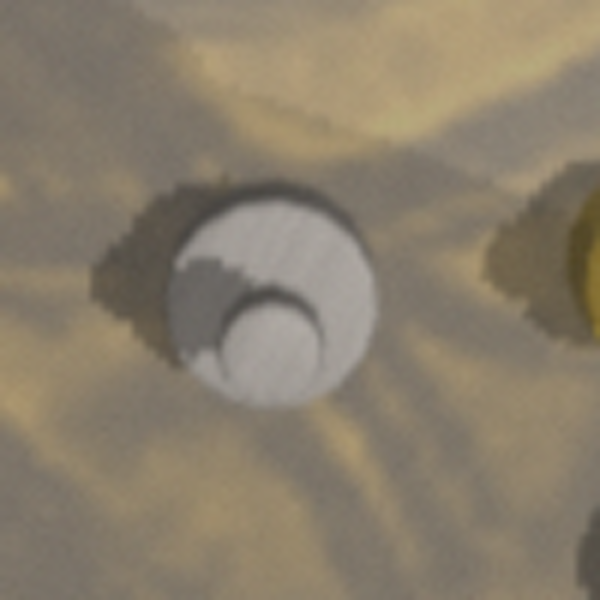

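```bash
python3 -m jog '[[[0,1,4,10,0,0,0],[0,0,0,30,0,0,0],[0,0,0,35,0,0,0],[0,0,0,35,0,0,0],[0,0,0,30,0,0,0],[0,0,0,15,0,0,0],[0,0,0,5,0,0,0],[0,0,0,0,0,0,0]]]'
python3 - <<'E'
from h import *
print(state()["eef_pos"],R.from_quat(state()["tcp_rot"]).as_matrix().round(4))
c,im=snap("wrist","w2")
E
```

```text
t: 1.8
eef_pos: [0.5742, -0.2187, 0.0965]
tcp_rot: [1.0, 0.0, 0.0, -0.0]
wrist_force: [1.0, 0.2, 0.2]
width: 0.0428
[ 0.57418984 -0.21872681  0.09648567] [[ 1.e+00  4.e-04  1.e-04]
 [ 4.e-04 -1.e+00  1.e-04]
 [ 1.e-04 -1.e-04 -1.e+00]]
```

View pics/w2.png

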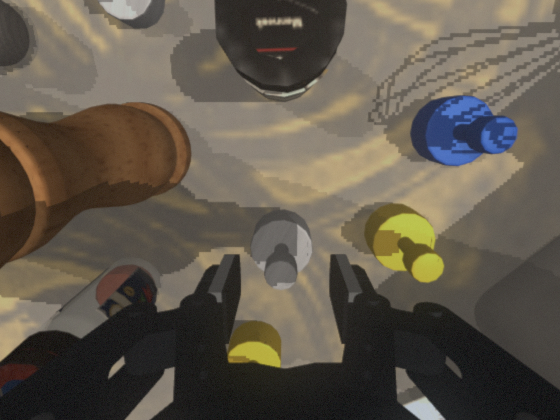

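Run:
```python
from h import *
c=cam("wrist")
print(onz(c,280,269,.06),onz(c,282,242,.025))
```

```text
[ 0.57253655 -0.22469589  0.06      ] [ 0.57333711 -0.22343587  0.025     ]
```

```bash
python3 -m jog '[[[0,-1.5,5.5,5,0,0,0],[0,0,0,12,0,0,0],[0,0,0,12,0,0,0],[0,0,0,7,0,0,0],[0,0,0,1,0,0,0],[1,0,0,0,0,0,0],[1,0,0,0,0,0,0],[1,0,0,0,0,0,0]]]'
python3 -m jog '[[[1,0,0,0,0,0,0],[1,0,0,0,0,0,0],[1,0,0,-5,0,0,0],[1,0,0,-20,0,0,0],[1,0,0,-30,0,0,0],[1,0,0,-40,0,0,0],[1,0,0,-40,0,0,0],[1,0,0,-35,0,0,0]]]'
python3 - <<'E'
from h import *
c,im=snap("wrist","w3")
E
```

```text
t: 2.65
eef_pos: [0.5726, -0.2245, 0.0597]
tcp_rot: [1.0, -0.0, 0.0, 0.0]
wrist_force: [-0.9, -0.1, 1.5]
width: 0.016
t: 3.45
eef_pos: [0.5724, -0.2244, 0.2316]
tcp_rot: [1.0, 0.0, 0.0, 0.0]
wrist_force: [0.9, -0.5, -0.9]
width: 0.0155
```

View pics/w3.png

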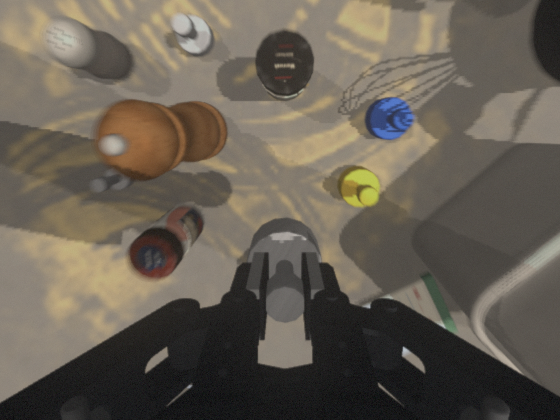

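```bash
python3 -m jog '[[[1,0,-10,-15,0,0,0],[1,0,-25,-5,0,0,0],[1,-3,-32,0,0,0,0],[1,-5,-32,0,0,0,0],[1,-5,-32,0,0,0,0],[1,-6,-32,0,0,0,0],[1,-6,-32,0,0,0,0],[1,-6,-32,0,0,0,0]]]'
python3 -m jog '[[[1,-6,-32,0,0,0,0],[1,-5,-30,0,0,0,0],[1,-4,-25,0,0,0,0],[1,0,-15,0,0,0,0],[1,0,-5,0,0,0,0],[1,0,0,0,0,0,0],[1,0,0,0,0,0,0],[1,0,0,0,0,0,0]]]'
python3 - <<'E'
from h import *
c,im=snap("wrist","w4");c,im=snap("scene","s4"); c,im=snap("side","d4")
E
```

```text
t: 4.3
eef_pos: [0.5406, 0.0044, 0.249]
tcp_rot: [1.0, 0.0, -0.001, -0.0]
wrist_force: [0.7, 0.3, -1.2]
width: 0.0157
t: 5.1
eef_pos: [0.5266, 0.1083, 0.2493]
tcp_rot: [1.0, -0.001, -0.0, 0.0]
wrist_force: [-0.2, -0.1, -1.5]
width: 0.0157
```

View pics/w4.png

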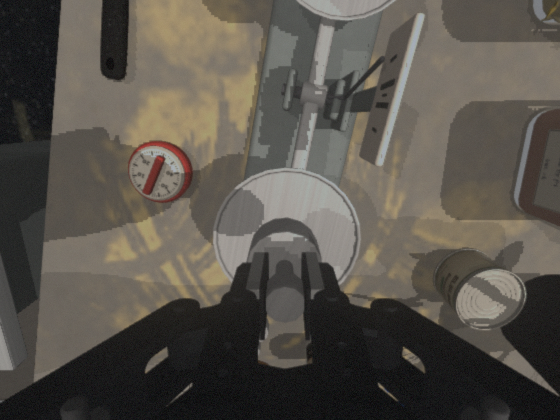

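View pics/s4.png

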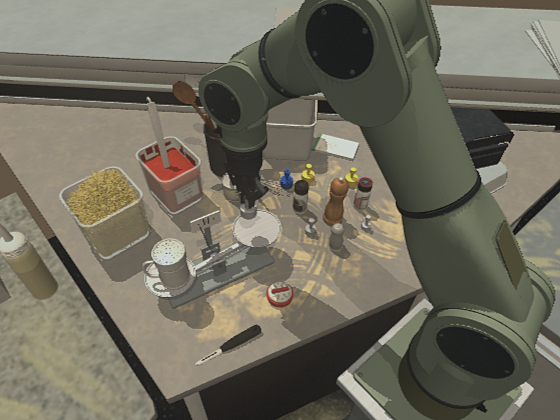

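View pics/d4.png

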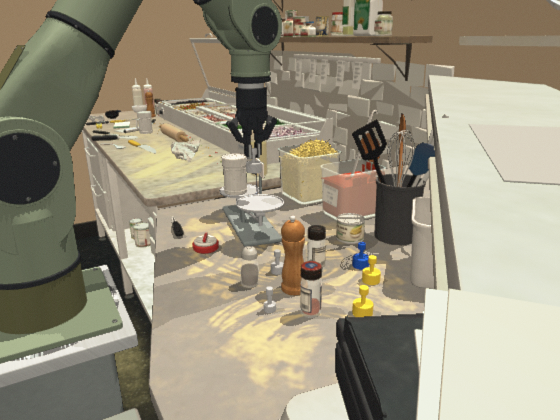

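Run:
```python
from h import *
c=cam("wrist")
for p in [(286,169),(214,235),(359,235)]: print(onz(c,*p,.114))
```

```text
[0.52813765 0.14083891 0.114     ]
[0.46776005 0.08538381 0.114     ]
[0.58925087 0.08519766 0.114     ]
```

```bash
python3 -m jog '[[[1,2,-3,8,0,0,0],[1,0,0,18,0,0,0],[1,0,0,20,0,0,0],[1,0,0,14,0,0,0],[1,0,0,7,0,0,0],[1,0,0,3,0,0,0],[1,0,0,2,0,0,0],[1,0,0,1,0,0,0]]]'
python3 - <<'E'
from h import *
print(state()["eef_pos"],state()["wrist_force"])
c,im=snap("side","d5"); crop(im,200,120,320,220,6,"d5c")
E
```

```text
t: 6.05
eef_pos: [0.5287, 0.1125, 0.1766]
tcp_rot: [1.0, -0.0, 0.0, -0.0]
wrist_force: [0.0, -0.4, -2.3]
width: 0.0154
[0.52865876 0.11252783 0.17655518] [ 0.04403044 -0.35401812 -2.27213381]
```

View pics/d5c.png

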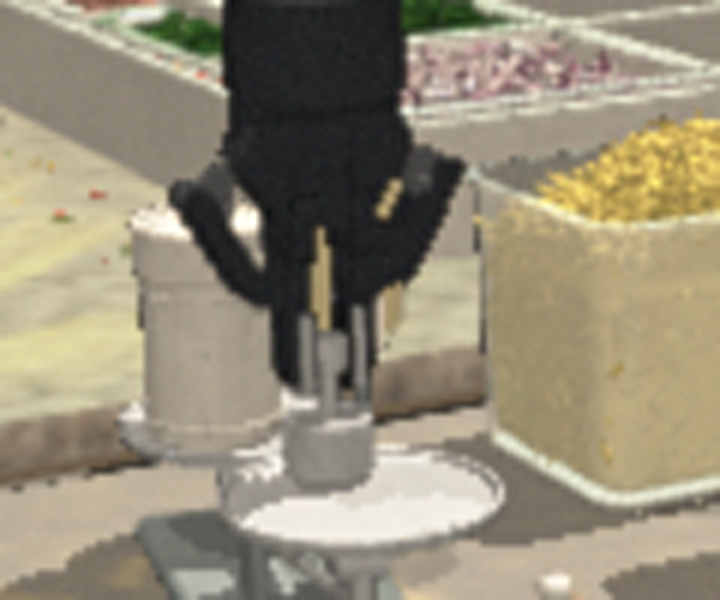

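```bash
python3 -m jog '[[[1,0,0,1,0,0,0],[1,0,0,1,0,0,0],[1,0,0,1,0,0,0],[1,0,0,0.7,0,0,0],[1,0,0,0.7,0,0,0],[1,0,0,0,0,0,0],[1,0,0,0,0,0,0],[1,0,0,0,0,0,0]]]'
```

```text
t: 6.9
eef_pos: [0.5285, 0.1125, 0.1719]
tcp_rot: [1.0, -0.0, -0.0, -0.0]
wrist_force: [-0.1, 0.2, -1.9]
width: 0.0162
```

```bash
python3 -m jog '[[[1,0,0,0.7,0,0,0],[1,0,0,0.7,0,0,0],[1,0,0,0.7,0,0,0],[1,0,0,0,0,0,0],[1,0,0,0,0,0,0],[1,0,0,0,0,0,0],[1,0,0,0,0,0,0],[1,0,0,0,0,0,0]]]'
python3 - <<'E'
from h import *
c,im=snap("side","d6"); crop(im,200,120,320,220,6,"d6c")
E
```

```text
t: 7.7
eef_pos: [0.5285, 0.1125, 0.1698]
tcp_rot: [1.0, 0.0, -0.0, -0.0]
wrist_force: [-0.1, -0.0, -1.9]
width: 0.0158
```

View pics/d6c.png

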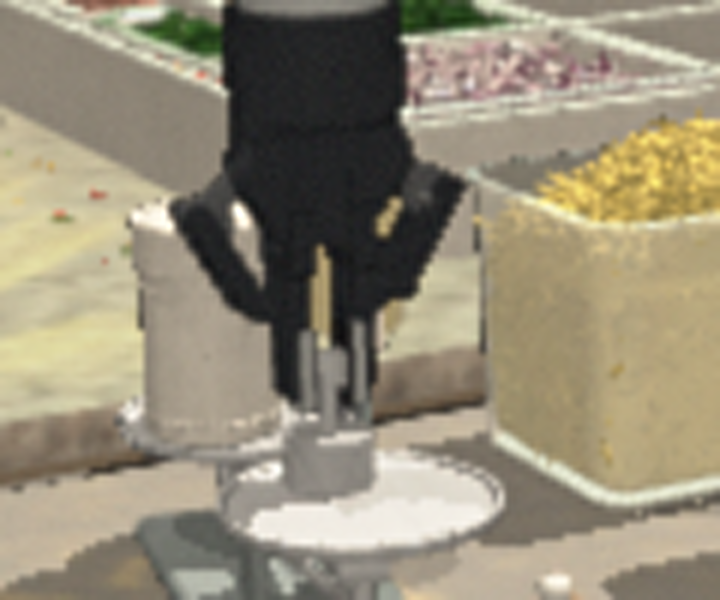

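```bash
python3 -m jog '[[[1,0,0,0.6,0,0,0],[1,0,0,0.6,0,0,0],[1,0,0,0.6,0,0,0],[1,0,0,0.2,0,0,0],[1,0,0,0,0,0,0],[1,0,0,0,0,0,0],[1,0,0,0,0,0,0],[1,0,0,0,0,0,0]]]'
```

```text
t: 8.55
eef_pos: [0.5285, 0.1125, 0.1678]
tcp_rot: [1.0, 0.0, -0.0, 0.0]
wrist_force: [0.6, -0.4, -2.2]
width: 0.0158
```

```bash
python3 -m jog '[[[1,0,0,0.6,0,0,0],[1,0,0,0.6,0,0,0],[1,0,0,0.6,0,0,0],[1,0,0,0.2,0,0,0],[1,0,0,0,0,0,0],[1,0,0,0,0,0,0],[1,0,0,0,0,0,0],[1,0,0,0,0,0,0]]]'
```

```text
t: 9.35
eef_pos: [0.5285, 0.1125, 0.1658]
tcp_rot: [1.0, 0.0, -0.0, 0.0]
wrist_force: [-0.4, -0.1, -1.6]
width: 0.0159
```

Run:
```python
from h import *
c,im=snap("side","d7"); crop(im,220,150,300,220,9,"d7c")
for z in (.10,.104,.108,.112):
    q=proj(c,[.5285-.0,.1125-.02,z]);print(z,q,(q-[220,150])*9, (proj(c,[.5285,.0805-.057,z])-[220,150])*9)
```

```text
0.1 [257.54098782 205.25074389] [337.86889036 497.256695  ] [449.66629759 571.75508037]
0.104 [257.49906862 203.80110456] [337.49161758 484.20994101] [449.40897451 558.1505331 ]
0.108 [257.45705019 202.34803367] [337.11345174 471.132303  ] [449.15101191 544.51217435]
0.112 [257.41493218 200.89151902] [336.73438965 458.02367118] [448.8924074  530.83987789]
```

View pics/d7c.png

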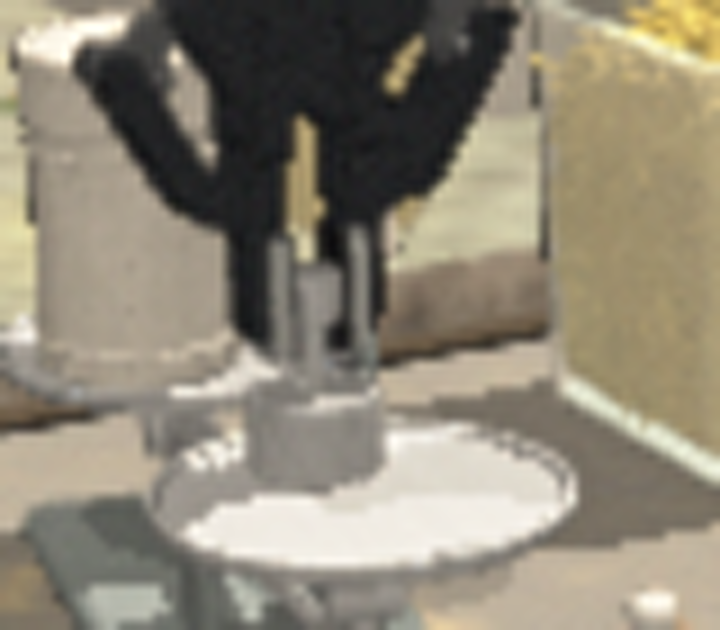

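```bash
python3 -m jog '[[[1,0,0,1,0,0,0],[1,0,0,1,0,0,0],[1,0,0,1,0,0,0],[1,0,0,1,0,0,0],[1,0,0,1,0,0,0],[1,0,0,1,0,0,0],[1,0,0,1,0,0,0],[1,0,0,0,0,0,0]]]'
python3 - <<'E'
from h import *
c,im=snap("side","d8"); crop(im,220,150,300,220,9,"d8c")
E
```

```text
t: 10.2
eef_pos: [0.5284, 0.1125, 0.1587]
tcp_rot: [1.0, -0.0, -0.0, 0.0]
wrist_force: [0.7, 0.1, -1.2]
width: 0.0158
```

View pics/d8c.png

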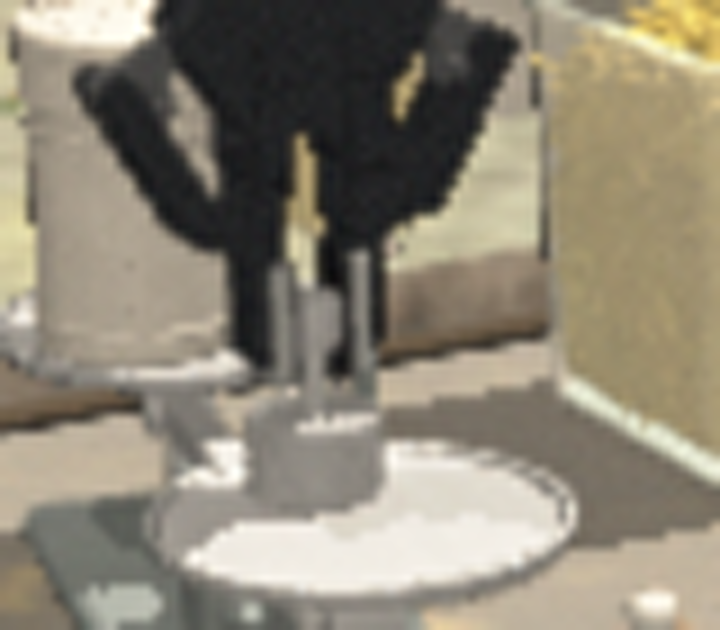

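```bash
python3 -m jog '[[[0.5,0,0,0,0,0,0],[0.2,0,0,0,0,0,0],[0,0,0,0,0,0,0],[0,0,0,0,0,0,0],[0,0,0,0,0,0,0],[0,0,0,0,0,0,0],[0,0,0,-2,0,0,0],[0,0,0,-10,0,0,0]]]'
python3 -m jog '[[[0,0,0,-20,0,0,0],[0,0,0,-25,0,0,0],[0,0,0,-25,0,0,0],[0,0,0,-10,0,0,0],[0,0,0,0,0,0,0],[0,0,0,0,0,0,0],[0,0,0,0,0,0,0],[0,0,0,0,0,0,0]]]'
python3 - <<'E'
from h import *
c,im=snap("side","d9"); crop(im,210,140,310,220,7,"d9c")
c,im=snap("scene","s9"); crop(im,140,190,300,310,5,"s9c")
c,im=snap("wrist","w9")
E
```

```text
t: 11.05
eef_pos: [0.5281, 0.1124, 0.1706]
tcp_rot: [1.0, 0.0, -0.001, 0.0]
wrist_force: [-0.1, 0.2, 0.8]
width: 0.0425
t: 11.85
eef_pos: [0.5283, 0.1125, 0.25]
tcp_rot: [1.0, 0.0, -0.001, 0.0]
wrist_force: [-0.1, -0.2, 0.1]
width: 0.0425
```

View pics/d9c.png

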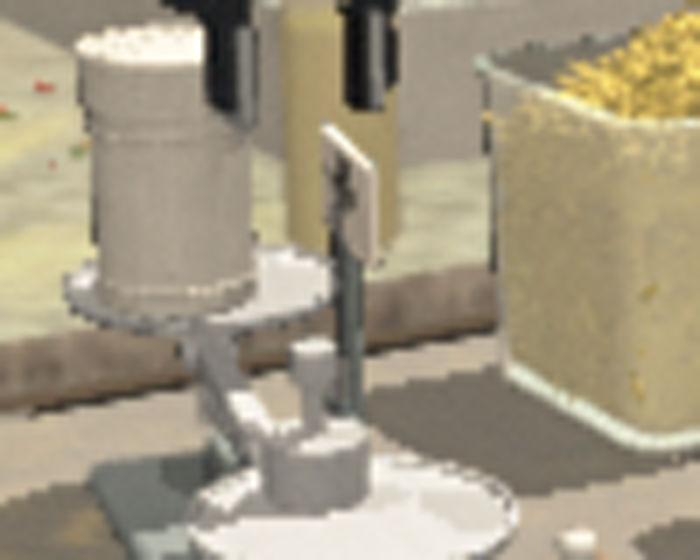

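View pics/s9c.png

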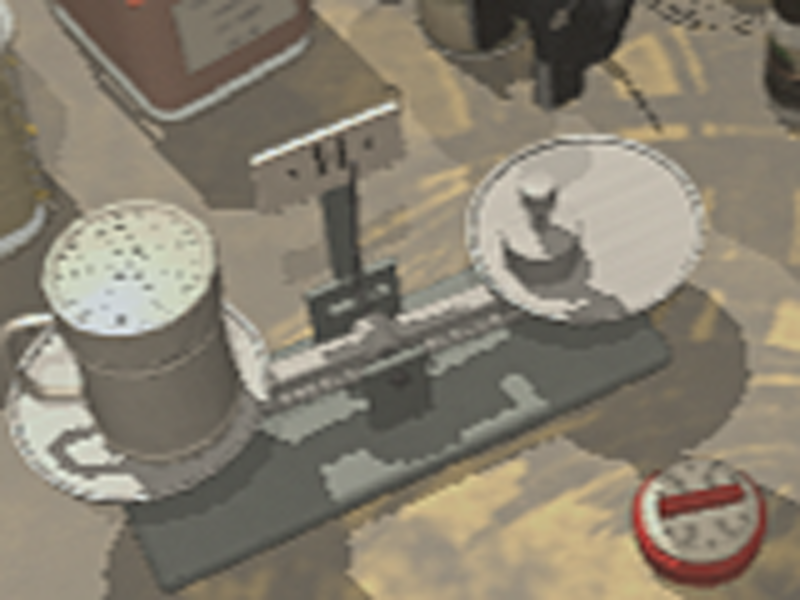

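View pics/w9.png

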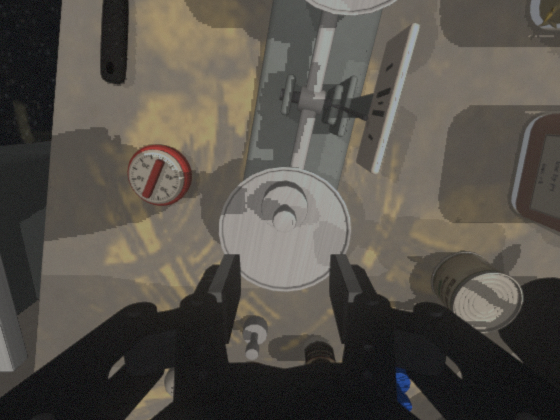

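Run:
```python
from h import *
im=cv2.imread("pics/d9.png"); crop(im,200,160,320,260,6,"d9b")
a=cam("scene")
for z in (.075,.08,.085,.09,.1,.115): print(z,onz(a,257.4,235.8,z), onz(a,257.3,228.2,z))
im=cv2.imread("pics/s9.png"); crop(im,180,200,230,260,10,"dial")
```

```text
0.075 [0.5278753  0.07891936 0.075     ] [0.54775998 0.06304574 0.075     ]
0.08 [0.5248167 0.0813089 0.08     ] [0.54459307 0.06552173 0.08      ]
0.085 [0.5217581  0.08369844 0.085     ] [0.54142617 0.06799773 0.085     ]
0.09 [0.51869949 0.08608798 0.09      ] [0.53825926 0.07047373 0.09      ]
0.1 [0.51258228 0.09086707 0.1       ] [0.53192545 0.07542572 0.1       ]
0.115 [0.50340647 0.09803569 0.115     ] [0.52242474 0.08285371 0.115     ]
```

View pics/d9b.png

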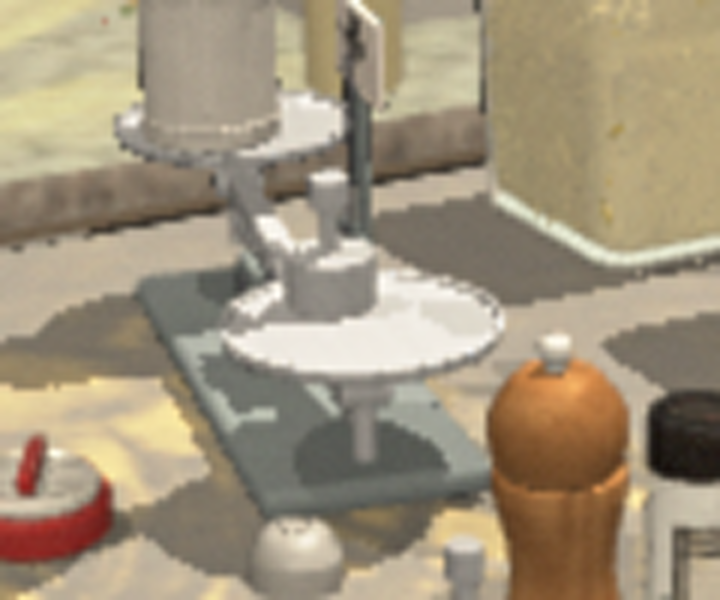

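View pics/dial.png

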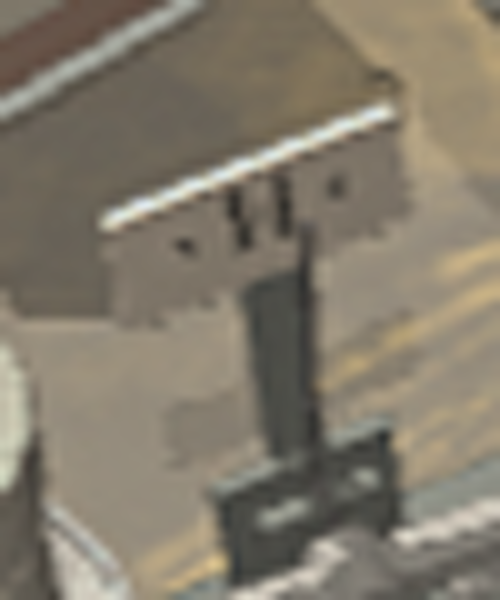

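Run:
```python
from h import *
c=cam("wrist")
im=cv2.imread("pics/w9.png"); crop(im,210,160,360,300,5,"w9c")
for z in (.078,.084): print(onz(c,284.5,217.5,z+.06),onz(c,285,205,z+.025))
b=cam("side"); a=cam("scene")
print(tri(a,(257.4,235.8),b,(200+363/6,160+325/6)))
print("head",tri(a,(140+538/5,190+185/5),b,(200+327/6,160+180/6)))
print(proj(b,[.5285,.1125,.145]),(200+327/6,160+180/6))
```

```text
[0.52869451 0.11151909 0.138     ] [0.5290554  0.11157409 0.103     ]
[0.52870811 0.1134296  0.144     ] [0.52905907 0.11323222 0.109     ]
(array([0.52823719, 0.07959968, 0.07820496]), np.float64(0.004017153614868503))
head (array([0.52828083, 0.10904692, 0.13638173]), np.float64(0.0017113913945437473))
[253.64192015 186.68457344] (254.5, 190.0)
```

View pics/w9c.png

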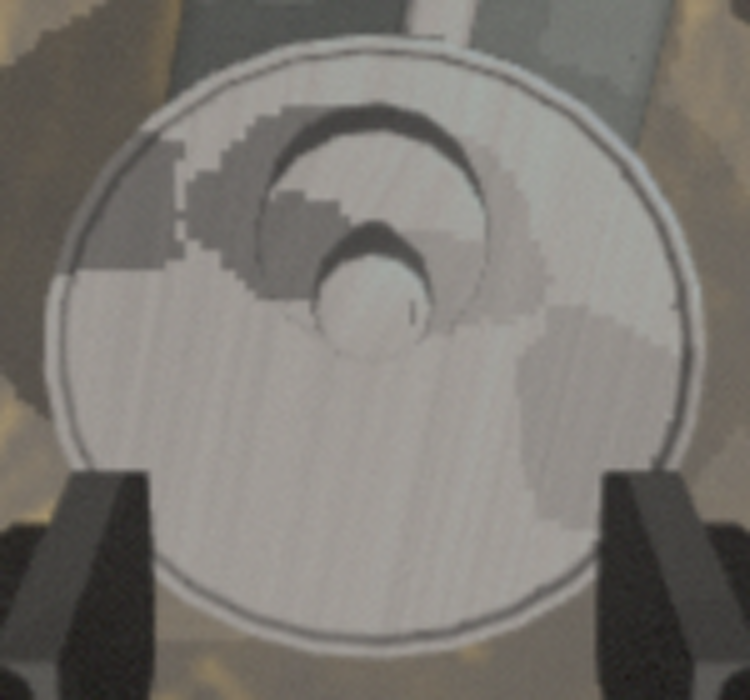

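```bash
python3 -m jog '[[[0,0,0,10,0,0,0],[0,0,0,20,0,0,0],[0,0,0,25,0,0,0],[0,0,0,25,0,0,0],[0,0,0,15,0,0,0],[0,0,0,10,0,0,0],[0,0,0,5,0,0,0],[0,0,0,0,0,0,0]]]'
python3 - <<'E'
from h import *
c,im=snap("side","d10"); crop(im,200,140,320,240,6,"d10c")
E
```

```text
t: 12.8
eef_pos: [0.5284, 0.1125, 0.1404]
tcp_rot: [1.0, -0.0, -0.0, 0.0]
wrist_force: [-0.1, 0.6, 0.7]
width: 0.0425
```

View pics/d10c.png

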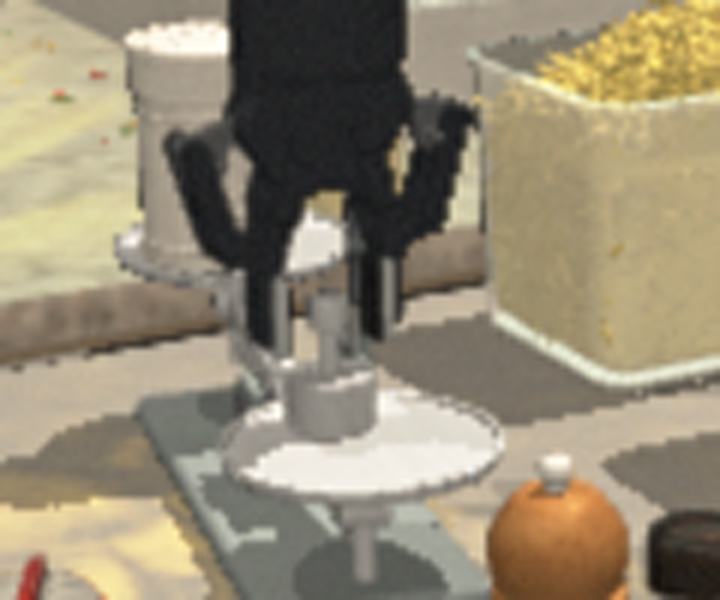

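```bash
python3 -m jog '[[[1,0,0,0,0,0,0],[1,0,0,0,0,0,0],[1,0,0,0,0,0,0],[1,0,0,0,0,0,0],[1,0,0,-2,0,0,0],[1,0,0,-4,0,0,0],[1,0,0,-5,0,0,0],[1,0,0,-6,0,0,0]]]'
python3 -m jog '[[[1,0,0,-7,0,0,0],[1,0,0,-8,0,0,0],[1,0,0,-12,0,0,0],[1,0,0,-18,0,0,0],[1,0,0,-22,0,0,0],[1,0,0,-20,0,0,0],[1,0,0,-7,0,0,0],[1,0,0,0,0,0,0]]]'
python3 - <<'E'
from h import *
c,im=snap("wrist","w11")
c,im=snap("side","d11"); crop(im,200,120,320,220,6,"d11c")
E
```

```text
t: 13.65
eef_pos: [0.5284, 0.1125, 0.1582]
tcp_rot: [1.0, 0.0, -0.0, 0.0]
wrist_force: [0.1, 1.1, -2.2]
width: 0.0161
t: 14.45
eef_pos: [0.5286, 0.1125, 0.2524]
tcp_rot: [1.0, -0.0, 0.001, -0.0]
wrist_force: [0.8, -0.2, -2.5]
width: 0.0157
```

View pics/d11c.png

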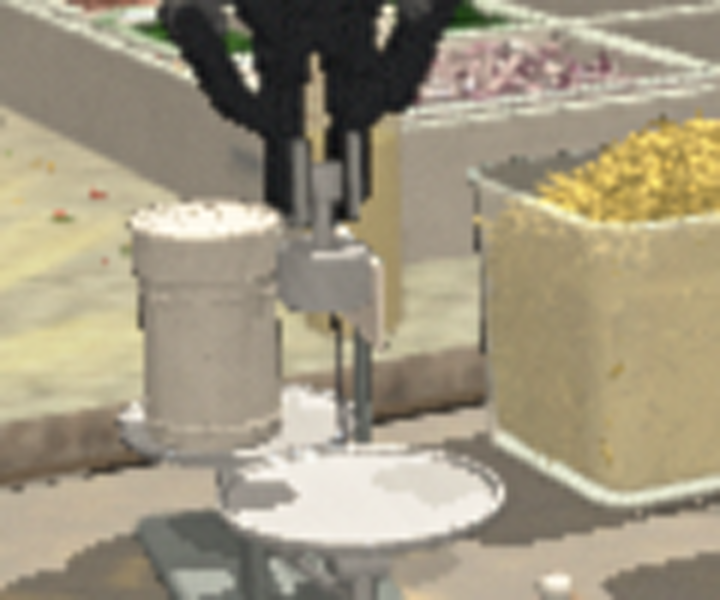

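View pics/w11.png

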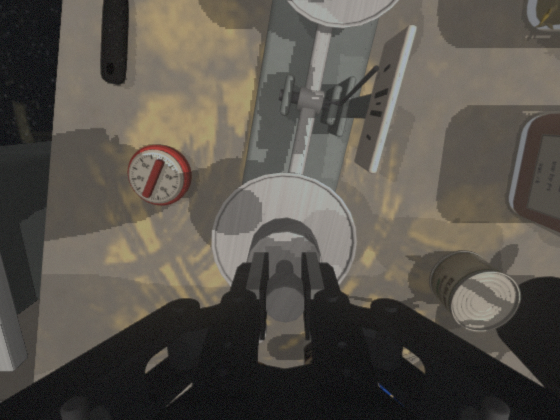

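```bash
python3 -m jog '[[[1,0,10,0,0,0,0],[1,4,25,0,0,0,0],[1,6,32,0,0,0,0],[1,6,32,0,0,0,0],[1,6,32,0,0,0,0],[1,6,32,0,0,0,0],[1,6,32,0,0,0,0],[1,5,32,0,0,0,0]]]'
python3 -m jog '[[[1,5,32,0,0,0,0],[1,0,32,0,0,0,0],[1,0,25,0,0,0,0],[1,0,15,0,0,0,0],[1,0,6,0,0,0,0],[1,0,0,0,0,0,0],[1,0,0,10,0,0,0],[1,0,0,20,0,0,0]]]'
python3 - <<'E'
from h import *
c,im=snap("wrist","w12");c,im=snap("side","d12"); crop(im,300,160,420,320,5,"d12c")
E
```

```text
t: 15.35
eef_pos: [0.5671, -0.1167, 0.251]
tcp_rot: [1.0, -0.0, -0.001, 0.0]
wrist_force: [-0.2, 0.7, -1.7]
width: 0.0157
t: 16.15
eef_pos: [0.5731, -0.2232, 0.2219]
tcp_rot: [1.0, 0.001, 0.001, 0.0]
wrist_force: [0.5, -0.9, -2.6]
width: 0.0156
```

View pics/w12.png

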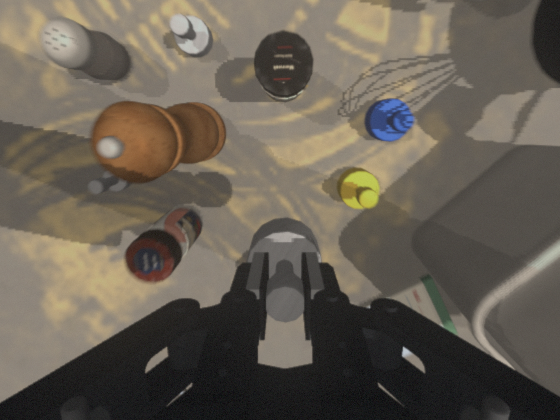

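View pics/d12c.png

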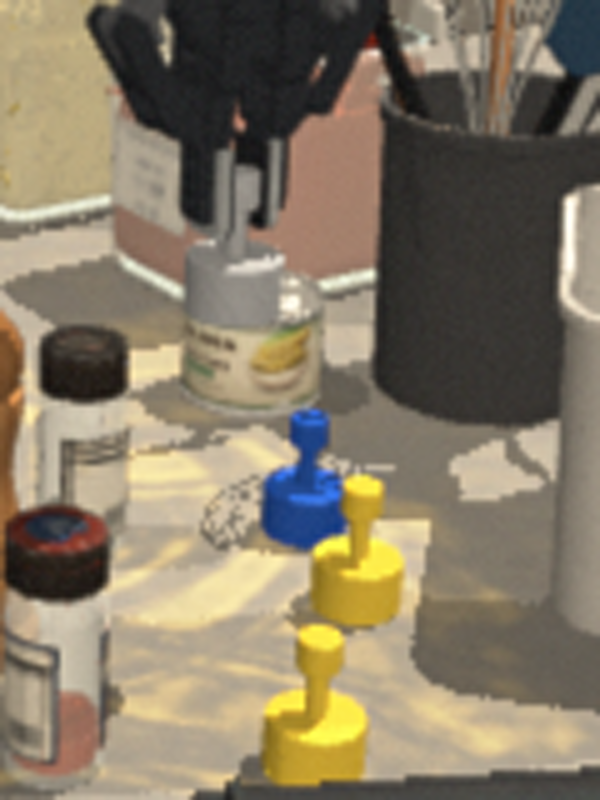

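```bash
python3 -m jog '[[[1,0,0,25,0,0,0],[1,0,0,30,0,0,0],[1,0,0,30,0,0,0],[1,0,0,30,0,0,0],[1,0,0,20,0,0,0],[1,0,0,12,0,0,0],[1,0,0,5,0,0,0],[1,0,0,0,0,0,0]]]'
python3 -m jog '[[[1,0,0,1,0,0,0],[1,0,0,1,0,0,0],[1,0,0,1,0,0,0],[1,0,0,0.5,0,0,0],[1,0,0,0,0,0,0],[1,0,0,0,0,0,0],[1,0,0,0,0,0,0],[1,0,0,0,0,0,0]]]'
```

```text
t: 17.05
eef_pos: [0.5727, -0.2243, 0.07]
tcp_rot: [1.0, 0.0, 0.0, 0.0]
wrist_force: [0.5, 0.7, -2.2]
width: 0.0161
t: 17.85
eef_pos: [0.5725, -0.2245, 0.0663]
tcp_rot: [1.0, -0.0, -0.0, 0.0]
wrist_force: [-0.6, 0.2, -2.2]
width: 0.0153
```

```bash
python3 -m jog '[[[1,0,0,1,0,0,0],[1,0,0,1,0,0,0],[1,0,0,0.7,0,0,0],[1,0,0,0.5,0,0,0],[1,0,0,0.3,0,0,0],[1,0,0,0,0,0,0],[1,0,0,0,0,0,0],[1,0,0,0,0,0,0]]]'
```

```text
t: 18.65
eef_pos: [0.5725, -0.2245, 0.0628]
tcp_rot: [1.0, -0.0, -0.0, 0.0]
wrist_force: [-0.4, 1.1, -2.3]
width: 0.0154
```

```bash
python3 -m jog '[[[1,0,0,0.5,0,0,0],[1,0,0,0.5,0,0,0],[1,0,0,0.5,0,0,0],[1,0,0,0,0,0,0],[1,0,0,0,0,0,0],[1,0,0,0,0,0,0],[1,0,0,0,0,0,0],[1,0,0,0,0,0,0]]]'
python3 - <<'E'
from h import *
c,im=snap("side","d13"); crop(im,300,220,400,300,8,"d13c")
E
```

```text
t: 19.45
eef_pos: [0.5725, -0.2245, 0.0613]
tcp_rot: [1.0, -0.0, -0.0, -0.0]
wrist_force: [-0.5, 0.3, -1.6]
width: 0.016
```

View pics/d13c.png

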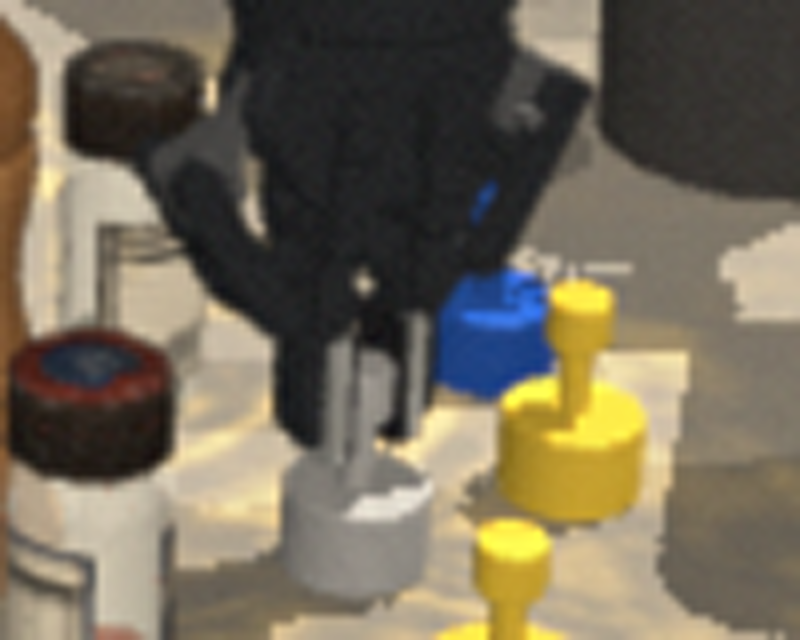

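```bash
python3 -m jog '[[[1,0,0,0.5,0,0,0],[0.4,0,0,0,0,0,0],[0,0,0,0,0,0,0],[0,0,0,0,0,0,0],[0,0,0,0,0,0,0],[0,0,0,-5,0,0,0],[0,0,0,-15,0,0,0],[0,0,0,-25,0,0,0]]]'
python3 - <<'E'
from h import *
c,im=snap("wrist","w14")
E
```

```text
t: 20.3
eef_pos: [0.572, -0.2243, 0.1064]
tcp_rot: [1.0, 0.0, -0.001, -0.0]
wrist_force: [0.6, -0.1, 0.6]
width: 0.0426
```

View pics/w14.png

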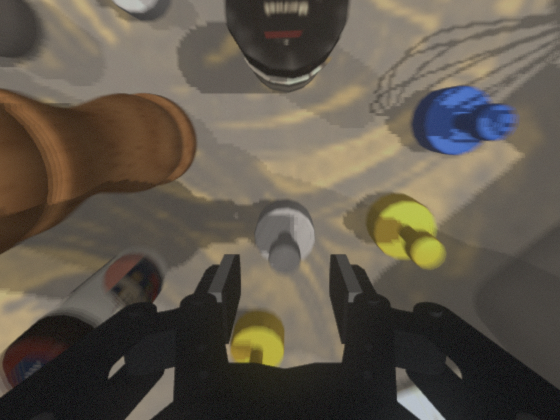

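```bash
python3 -m jog '[[[0,0,0,-35,0,0,0],[0,0,0,-40,0,0,0],[0,0,0,-40,0,0,0],[0,0,-15,-19,0,0,0],[0,-10,-25,0,0,0,0],[0,-20,-30,0,0,0,0],[0,-20,-30,0,0,0,0],[0,-20,-25,0,0,0,0]]]'
python3 -m jog '[[[0,-11,-15,0,0,0,0],[0,0,-4,0,0,0,0],[0,0,0,0,0,0,0],[0,0,0,10,0,0,0],[0,0,0,25,0,0,0],[0,0,0,25,0,0,0],[0,0,0,20,0,0,0],[0,0,0,0,0,0,0]]]'
python3 - <<'E'
from h import *
c,im=snap("wrist","w15")
print(state()["eef_pos"], proj(c,[.4907,-.080,.055]))
E
```

```text
t: 21.15
eef_pos: [0.5015, -0.098, 0.2409]
tcp_rot: [1.0, 0.0, 0.001, -0.0]
wrist_force: [0.2, 0.0, 0.5]
width: 0.0427
t: 21.95
eef_pos: [0.4907, -0.0811, 0.1574]
tcp_rot: [1.0, -0.0, -0.002, -0.0]
wrist_force: [0.2, -0.0, 1.2]
width: 0.0431
[ 0.49118832 -0.0810542   0.15884339] [284.52771078 219.07950163]
```

View pics/w15.png

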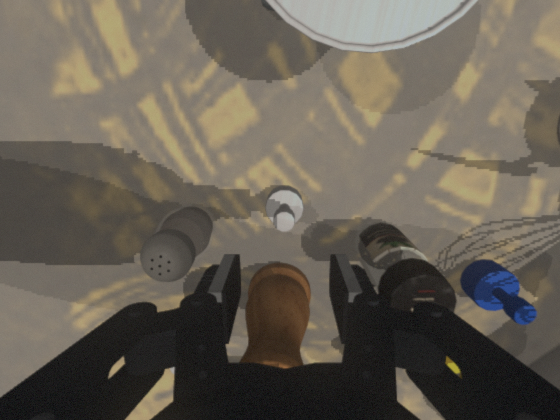

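Run:
```python
from h import *
c=cam("wrist"); im=cv2.imread("pics/w15.png"); crop(im,240,170,340,250,8,"w15c")
print(onz(c,284,217.5,.055),onz(c,285,202,.02))
```

```text
[ 0.49097888 -0.07925851  0.055     ] [ 0.4916377  -0.07699035  0.02      ]
```

View pics/w15c.png

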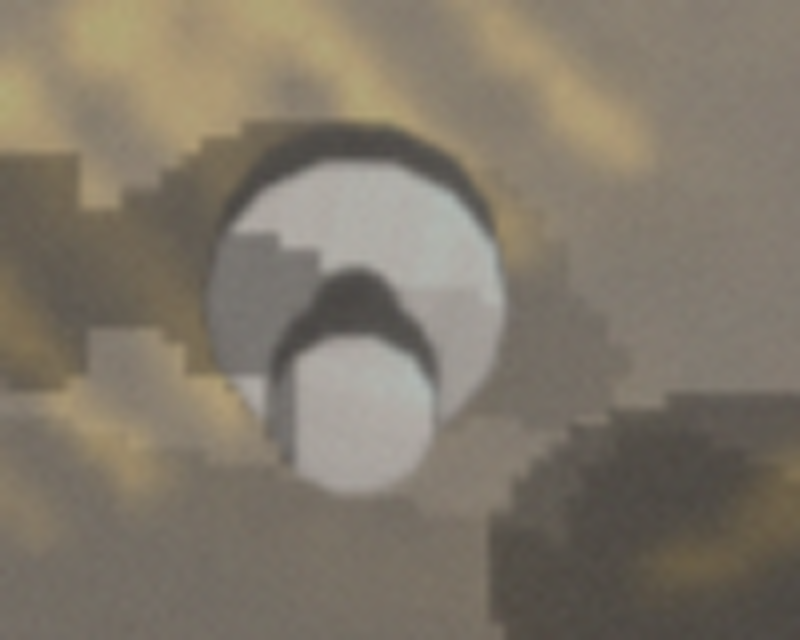

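```bash
python3 -m jog '[[[0,0,-2,10,0,0,0],[0,0,0,18,0,0,0],[0,0,0,18,0,0,0],[0,0,0,14,0,0,0],[0,0,0,8,0,0,0],[0,0,0,2,0,0,0],[0,0,0,0,0,0,0],[0,0,0,0,0,0,0]]]'
python3 - <<'E'
from h import *
c,im=snap("wrist","w16");print(state()["eef_pos"])
c,im=snap("side","d16"); crop(im,200,170,340,300,5,"d16c")
E
```

```text
t: 22.8
eef_pos: [0.4917, -0.0786, 0.0904]
tcp_rot: [1.0, -0.0, 0.0, 0.0]
wrist_force: [-0.1, 0.8, 0.0]
width: 0.0424
[ 0.49175313 -0.07852448  0.0903856 ]
```

View pics/w16.png

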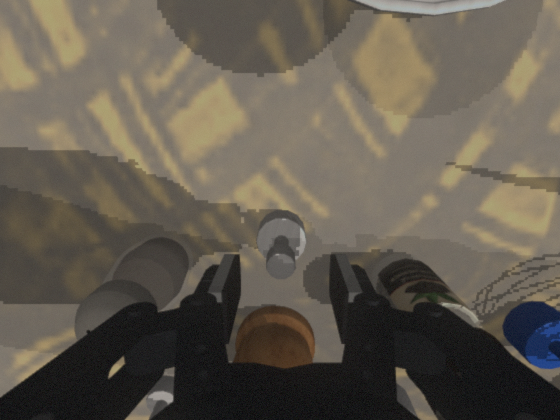

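View pics/d16c.png

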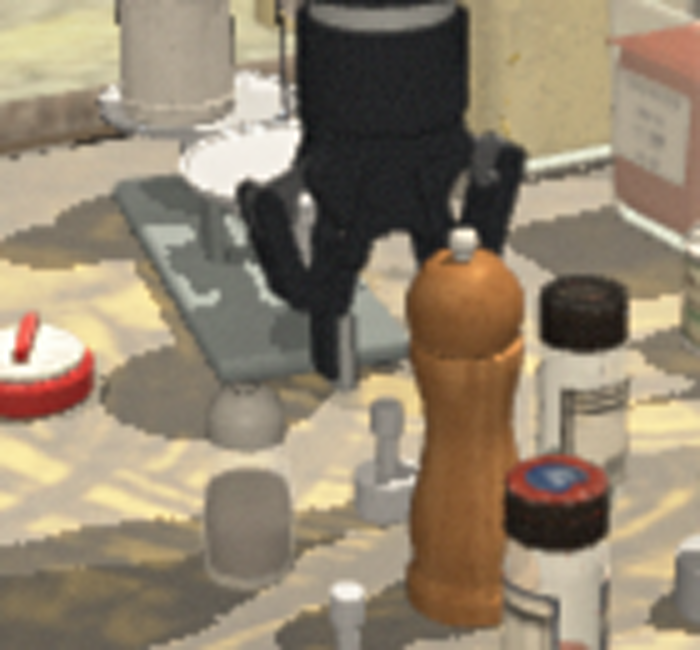

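```bash
python3 - <<'E'
from h import *
c=cam("wrist"); print(onz(c,280.5,263,.055),onz(c,282,235,.02))
E
python3 -m jog '[[[0,-1,0,8,0,0,0],[0,0,0,12,0,0,0],[0,0,0,10,0,0,0],[0,0,0,5,0,0,0],[0,0,0,1,0,0,0],[1,0,0,0,0,0,0],[1,0,0,0,0,0,0],[1,0,0,0,0,0,0]]]'
```

```text
[ 0.49010544 -0.07983759  0.055     ] [ 0.49062089 -0.07751412  0.02      ]
t: 23.7
eef_pos: [0.4905, -0.0785, 0.0541]
tcp_rot: [1.0, -0.0, 0.0, 0.0]
wrist_force: [-0.1, 0.1, 0.5]
width: 0.0137
```

```bash
python3 -m jog '[[[1,0,0,0,0,0,0],[1,0,0,-8,0,0,0],[1,0,0,-25,0,0,0],[1,0,0,-35,0,0,0],[1,0,0,-40,0,0,0],[1,0,0,-40,0,0,0],[1,0,0,-30,0,0,0],[1,0,-10,-10,0,0,0]]]'
python3 -m jog '[[[1,5,-25,0,0,0,0],[1,7,-32,0,0,0,0],[1,7,-32,0,0,0,0],[1,6,-32,0,0,0,0],[1,5,-28,0,0,0,0],[1,0,-15,0,0,0,0],[1,0,-6,0,0,0,0],[1,0,0,10,0,0,0]]]'
python3 -m jog '[[[1,0,0,20,0,0,0],[1,0,0,20,0,0,0],[1,0,0,12,0,0,0],[1,0,0,5,0,0,0],[1,0,0,2,0,0,0],[1,0,0,0,0,0,0],[1,0,0,0,0,0,0],[1,0,0,0,0,0,0]]]'
python3 - <<'E'
from h import *
c,im=snap("wrist","w17");print(state()["eef_pos"])
c,im=snap("side","d17"); crop(im,210,130,310,220,7,"d17c")
E
```

```text
t: 24.5
eef_pos: [0.4909, -0.0694, 0.245]
tcp_rot: [1.0, -0.001, 0.002, 0.0]
wrist_force: [-0.2, 0.3, -1.6]
width: 0.0138
t: 25.3
eef_pos: [0.5206, 0.1015, 0.2321]
tcp_rot: [1.0, 0.0, 0.001, -0.0]
wrist_force: [-0.2, -1.3, -2.1]
width: 0.0134
t: 26.1
eef_pos: [0.5206, 0.1015, 0.1732]
tcp_rot: [1.0, -0.0, 0.0, -0.0]
wrist_force: [-0.7, -0.7, -0.5]
width: 0.0139
[0.52059829 0.10148902 0.17314055]
```

View pics/w17.png

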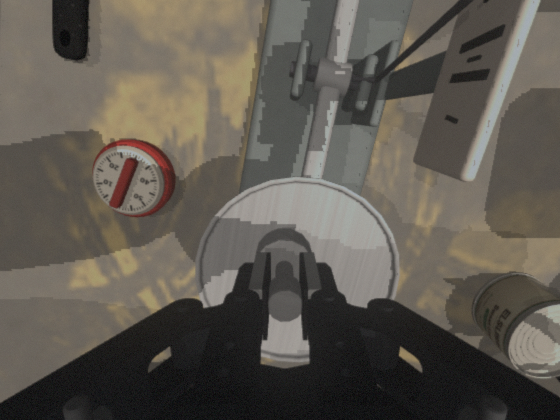

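View pics/d17c.png

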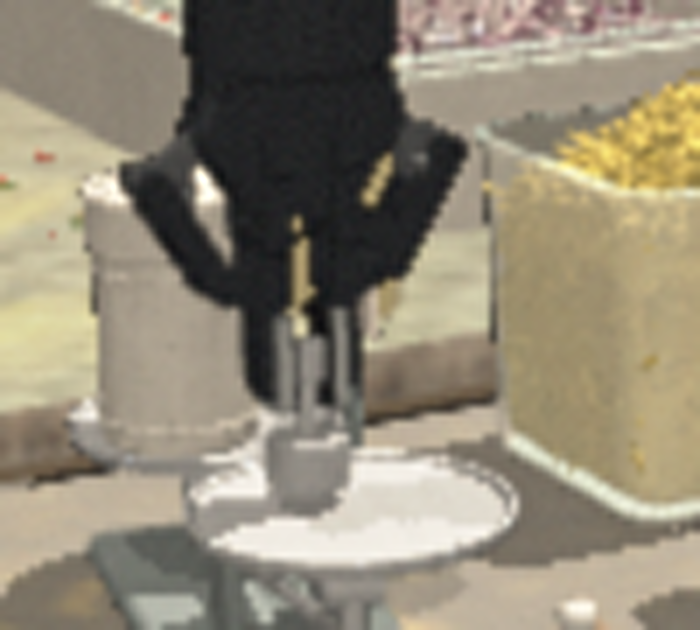

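```bash
python3 -m jog '[[[1,0,0,2,0,0,0],[1,0,0,2,0,0,0],[1,0,0,2,0,0,0],[1,0,0,1.5,0,0,0],[1,0,0,1.5,0,0,0],[1,0,0,1,0,0,0],[1,0,0,1,0,0,0],[1,0,0,0,0,0,0]]]'
python3 - <<'E'
from h import *
c,im=snap("side","d18"); crop(im,210,130,310,220,7,"d18c")
E
```

```text
t: 27.0
eef_pos: [0.5205, 0.1015, 0.1617]
tcp_rot: [1.0, -0.0, -0.0, 0.0]
wrist_force: [0.4, 0.1, -0.6]
width: 0.0136
```

View pics/d18c.png

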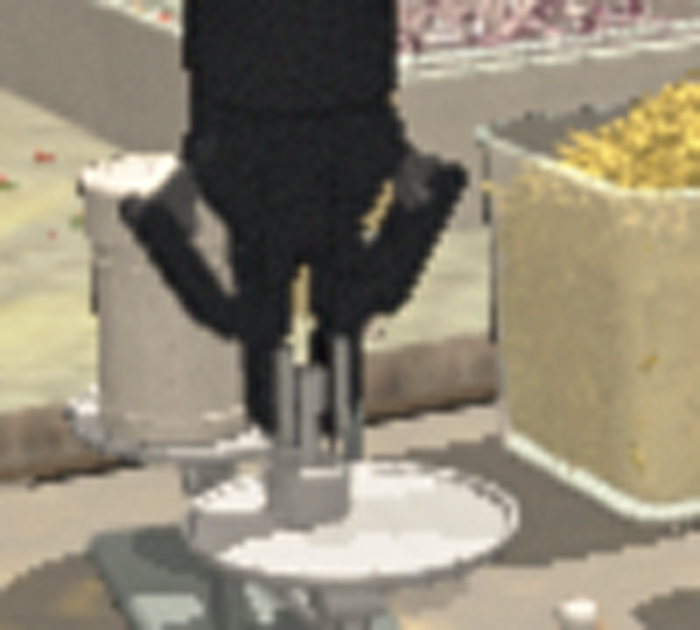

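```bash
python3 -m jog '[[[1,0,0,1.5,0,0,0],[1,0,0,1.5,0,0,0],[1,0,0,1.5,0,0,0],[1,0,0,1,0,0,0],[1,0,0,0.5,0,0,0],[1,0,0,0,0,0,0],[0.4,0,0,0,0,0,0],[0,0,0,0,0,0,0]]]'
python3 -m jog '[[[0,0,0,0,0,0,0],[0,0,0,0,0,0,0],[0,0,0,0,0,0,0],[0,0,0,-8,0,0,0],[0,0,0,-20,0,0,0],[0,0,0,-30,0,0,0],[0,0,0,-30,0,0,0],[0,0,0,-5,0,0,0]]]'
python3 - <<'E'
from h import *
print(state()["eef_pos"])
c,im=snap("wrist","w19")
c,im=snap("side","d19"); crop(im,210,140,310,230,7,"d19c")
c,im=snap("scene","s19"); crop(im,180,200,230,260,10,"s19c")
E
```

```text
t: 27.85
eef_pos: [0.5204, 0.1015, 0.1558]
tcp_rot: [1.0, 0.0, -0.0, -0.0]
wrist_force: [1.0, 0.1, -0.0]
width: 0.0387
t: 28.65
eef_pos: [0.5213, 0.1016, 0.2522]
tcp_rot: [1.0, -0.0, 0.002, -0.001]
wrist_force: [0.9, -0.8, -0.6]
width: 0.0428
[0.52128872 0.10163252 0.25215539]
```

View pics/w19.png

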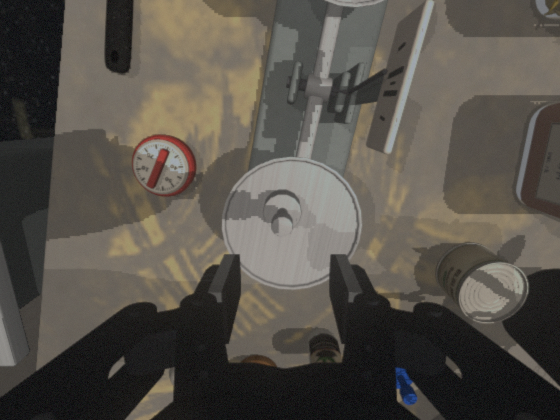

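View pics/d19c.png

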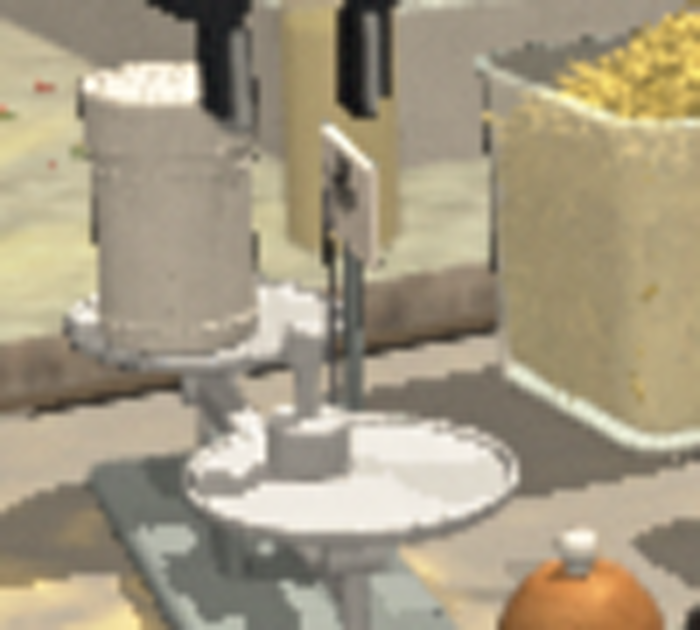

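View pics/s19c.png

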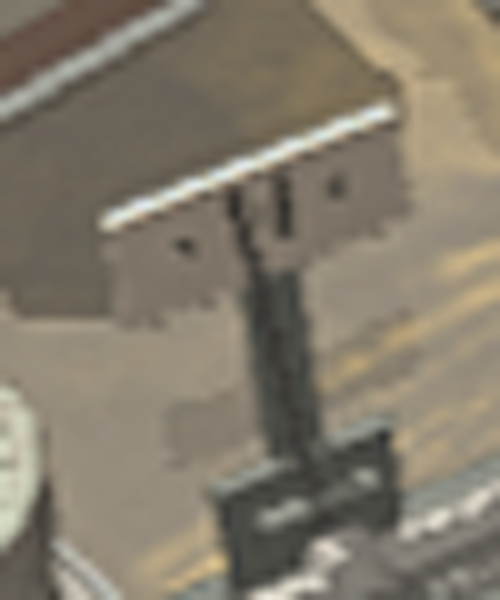

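```bash
python3 -m jog '[[[0,0,10,0,0,0,0],[0,-8,25,0,0,0,0],[0,-14,32,0,0,0,0],[0,-14,32,0,0,0,0],[0,-14,32,0,0,0,0],[0,-14,32,0,0,0,0],[0,-14,32,0,0,0,0],[0,-14,32,0,0,0,0]]]'
python3 -m jog '[[[0,-14,32,0,0,0,0],[0,-10,28,0,0,0,0],[0,-5,17,0,0,0,0],[0,0,7,0,0,0,0],[0,0,0,15,0,0,0],[0,0,0,30,0,0,0],[0,0,0,30,0,0,0],[0,0,0,10,0,0,0]]]'
python3 - <<'E'
from h import *
print(state()["eef_pos"])
c,im=snap("wrist","w20"); print(proj(c,[.40,-.212,.051]))
crop(im,220,150,360,260,5,"w20c")
E
```

```text
t: 29.6
eef_pos: [0.4272, -0.1272, 0.2481]
tcp_rot: [1.0, -0.0, -0.001, -0.0]
wrist_force: [1.2, -0.5, -0.4]
width: 0.0429
t: 30.4
eef_pos: [0.3988, -0.2087, 0.1615]
tcp_rot: [1.0, 0.0, -0.002, -0.001]
wrist_force: [-0.9, 0.3, -0.1]
width: 0.0429
[ 0.39880715 -0.20866226  0.16151913]
[286.09228102 221.57688537]
```

View pics/w20.png

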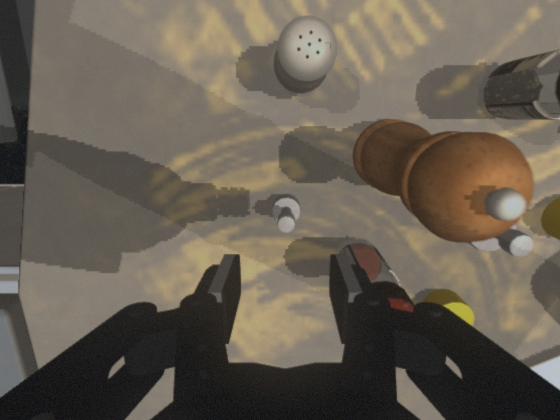

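View pics/w20c.png

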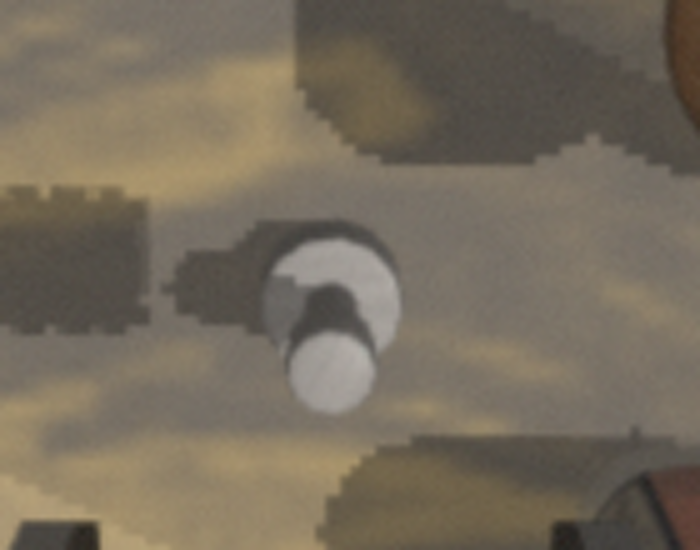

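```bash
python3 - <<'E'
from h import *
c=cam("wrist"); print(state()["eef_pos"],onz(c,286.4,224.2,.051),onz(c,286.2,211,.016))
E
python3 -m jog '[[[0,0,0,10,0,0,0],[0,0,0,20,0,0,0],[0,0,0,18,0,0,0],[0,0,0,12,0,0,0],[0,0,0,5,0,0,0],[0,0,0,0,0,0,0],[0,0,0,0,0,0,0],[0,0,0,0,0,0,0]]]'
python3 - <<'E'
from h import *
print(state()["eef_pos"])
c,im=snap("wrist","w21");c,im=snap("side","d21"); crop(im,200,180,360,330,5,"d21c")
E
```

```text
[ 0.39884465 -0.208737    0.16146147] [ 0.40023995 -0.21411973  0.051     ] [ 0.40010032 -0.21412352  0.016     ]
t: 31.25
eef_pos: [0.3998, -0.2096, 0.0995]
tcp_rot: [1.0, -0.0, 0.0, 0.0]
wrist_force: [1.1, -1.1, 0.1]
width: 0.0426
[ 0.39975092 -0.20962138  0.09946209]
```

View pics/w21.png

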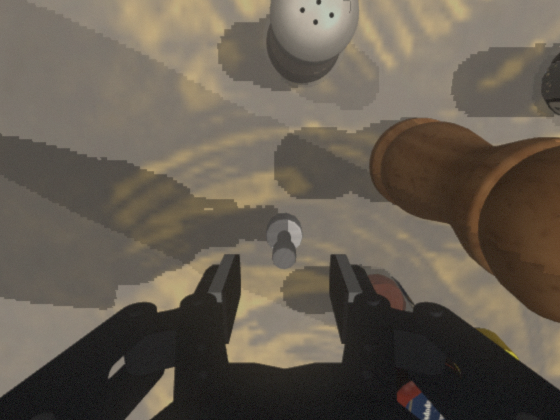

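View pics/d21c.png

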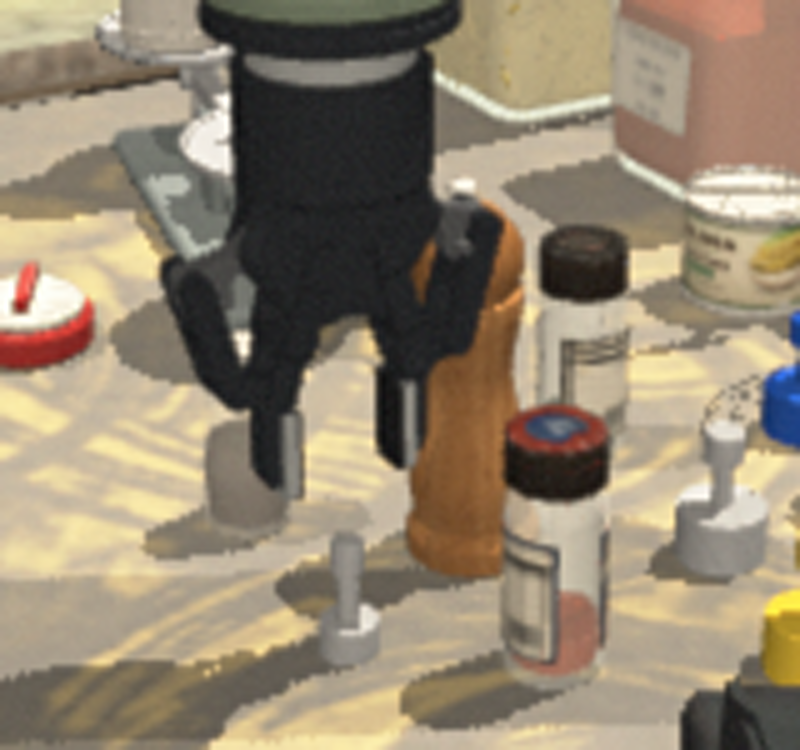

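```bash
python3 -m jog '[[[0,-1,2,6,0,0,0],[0,0,0,10,0,0,0],[0,0,0,10,0,0,0],[0,0,0,7,0,0,0],[0,0,0,3,0,0,0],[0,0,0,0,0,0,0],[0,0,0,0,0,0,0],[0,0,0,0,0,0,0]]]'
python3 - <<'E'
from h import *
print(state()["eef_pos"])
c,im=snap("side","d22"); crop(im,200,180,360,330,5,"d22c")
E
```

```text
t: 32.15
eef_pos: [0.3986, -0.2115, 0.063]
tcp_rot: [1.0, -0.0, 0.0, 0.0]
wrist_force: [0.3, -0.5, 0.4]
width: 0.0427
[ 0.39856007 -0.21154473  0.0630394 ]
```

View pics/d22c.png

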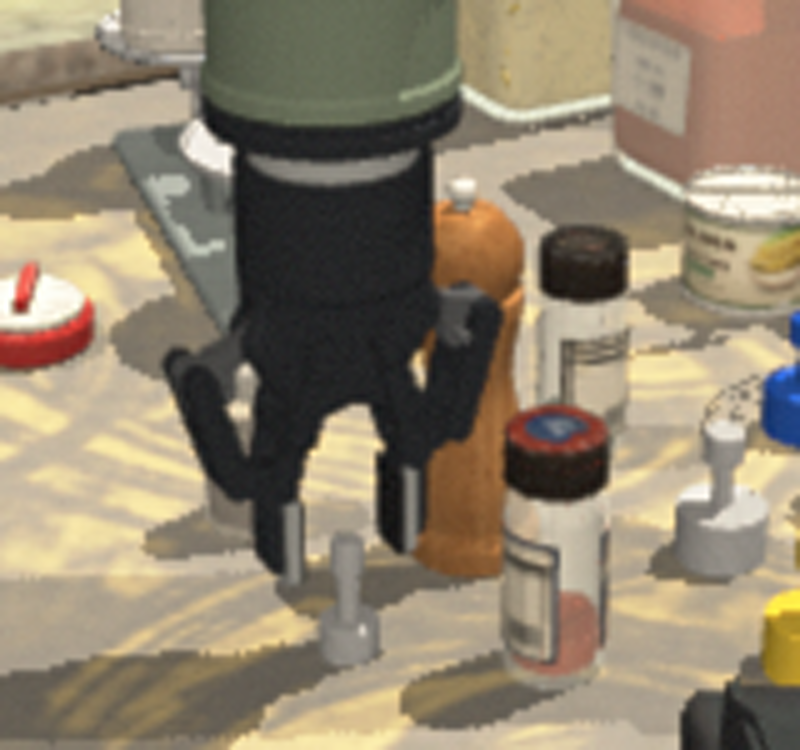

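```bash
python3 -m jog '[[[0,0,0,4,0,0,0],[0,0,0,4,0,0,0],[0,0,0,2.5,0,0,0],[0,0,0,0,0,0,0],[1,0,0,0,0,0,0],[1,0,0,0,0,0,0],[1,0,0,0,0,0,0],[1,0,0,0,0,0,0]]]'
python3 - <<'E'
from h import *
print(state()["eef_pos"])
c,im=snap("side","d23"); crop(im,200,180,360,330,5,"d23c")
E
```

```text
t: 33.0
eef_pos: [0.3985, -0.2115, 0.0524]
tcp_rot: [1.0, -0.0, 0.0, 0.0]
wrist_force: [0.3, -0.4, 1.8]
width: 0.0116
[ 0.39851956 -0.2115331   0.05240557]
```

View pics/d23c.png

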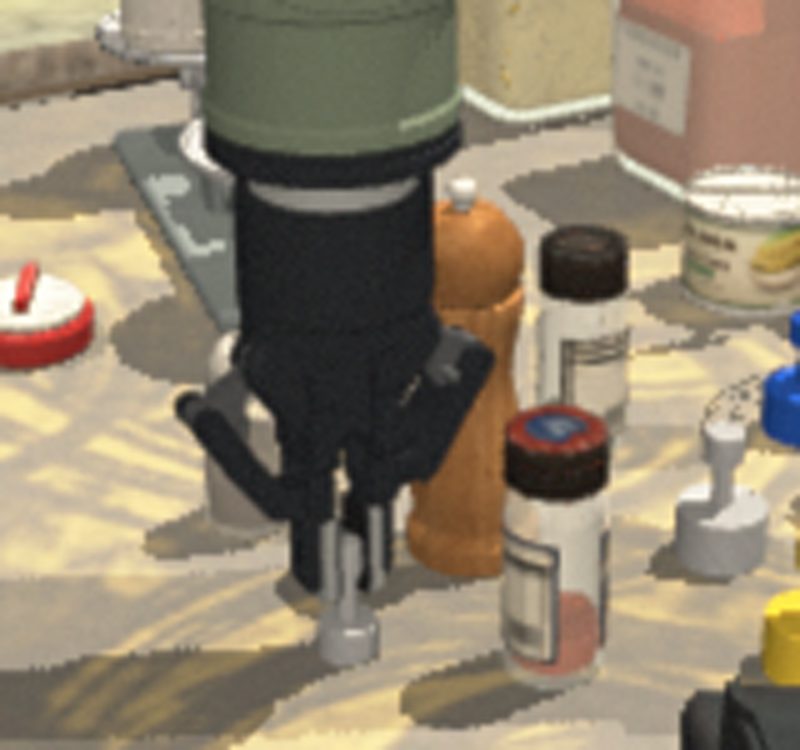

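```bash
python3 -m jog '[[[1,0,0,-8,0,0,0],[1,0,0,-22,0,0,0],[1,0,0,-35,0,0,0],[1,0,0,-40,0,0,0],[1,0,0,-40,0,0,0],[1,0,0,-35,0,0,0],[1,0,0,-15,0,0,0],[1,5,-10,-3,0,0,0]]]'
python3 -m jog '[[[1,12,-24,0,0,0,0],[1,16,-31,0,0,0,0],[1,16,-31,0,0,0,0],[1,16,-31,0,0,0,0],[1,16,-31,0,0,0,0],[1,16,-31,0,0,0,0],[1,16,-31,0,0,0,0],[1,13,-26,0,0,0,0]]]'
python3 -m jog '[[[1,8,-16,0,0,0,0],[1,2,-7,0,0,0,0],[1,0,0,0,0,0,0],[1,0,0,10,0,0,0],[1,0,0,20,0,0,0],[1,0,0,20,0,0,0],[1,0,0,15,0,0,0],[1,0,0,5,0,0,0]]]'
python3 - <<'E'
from h import *
print(state()["eef_pos"])
c,im=snap("wrist","w24");c,im=snap("side","d24"); crop(im,210,130,310,220,7,"d24c")
E
```

```text
t: 33.85
eef_pos: [0.4034, -0.2022, 0.2523]
tcp_rot: [1.0, -0.001, 0.001, 0.001]
wrist_force: [0.8, 0.6, -1.2]
width: 0.0115
t: 34.65
eef_pos: [0.5246, 0.0373, 0.2494]
tcp_rot: [1.0, 0.001, -0.001, -0.0]
wrist_force: [0.0, -0.3, -0.8]
width: 0.0115
t: 35.45
eef_pos: [0.5335, 0.0564, 0.1786]
tcp_rot: [1.0, -0.001, -0.001, 0.0]
wrist_force: [1.7, -0.1, 0.2]
width: 0.0114
[0.53354334 0.05636373 0.17858186]
```

View pics/w24.png

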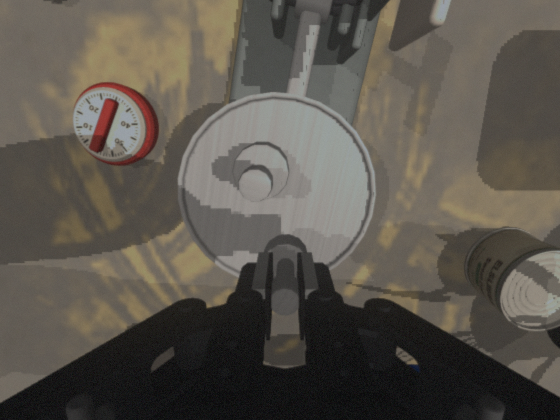

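View pics/d24c.png

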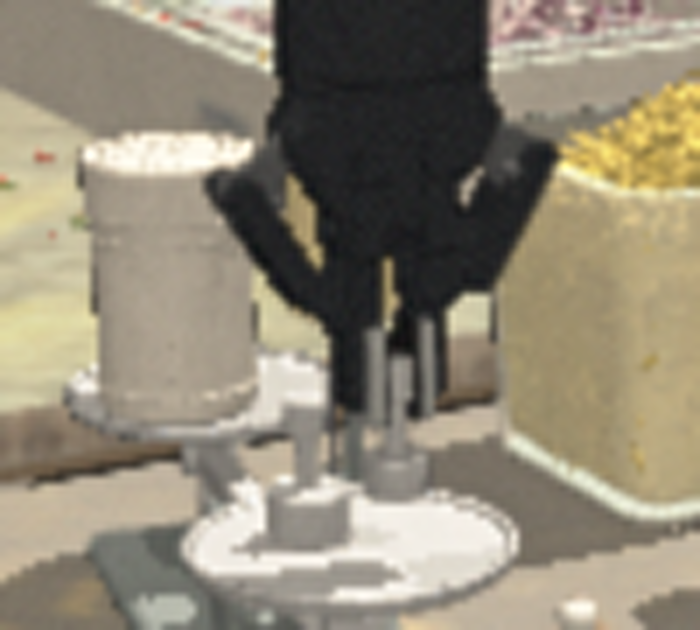

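```bash
python3 -m jog '[[[1,0,0,6,0,0,0],[1,0,0,6,0,0,0],[1,0,0,4,0,0,0],[1,0,0,3,0,0,0],[1,0,0,2,0,0,0],[1,0,0,1.5,0,0,0],[1,0,0,1.5,0,0,0],[1,0,0,1,0,0,0]]]'
python3 -m jog '[[[1,0,0,1.5,0,0,0],[1,0,0,1.5,0,0,0],[1,0,0,1,0,0,0],[1,0,0,1,0,0,0],[1,0,0,0,0,0,0],[1,0,0,0,0,0,0],[1,0,0,0,0,0,0],[1,0,0,0,0,0,0]]]'
python3 - <<'E'
from h import *
print(state()["eef_pos"])
c,im=snap("side","d25"); crop(im,210,130,310,230,7,"d25c")
E
```

```text
t: 36.35
eef_pos: [0.5345, 0.0575, 0.1552]
tcp_rot: [1.0, -0.0, 0.0, -0.0]
wrist_force: [0.1, 0.4, 0.2]
width: 0.0119
t: 37.15
eef_pos: [0.5345, 0.0575, 0.1503]
tcp_rot: [1.0, 0.0, -0.0, 0.0]
wrist_force: [-0.3, -0.2, -0.1]
width: 0.0113
[0.53446322 0.05750234 0.15030322]
```

View pics/d25c.png

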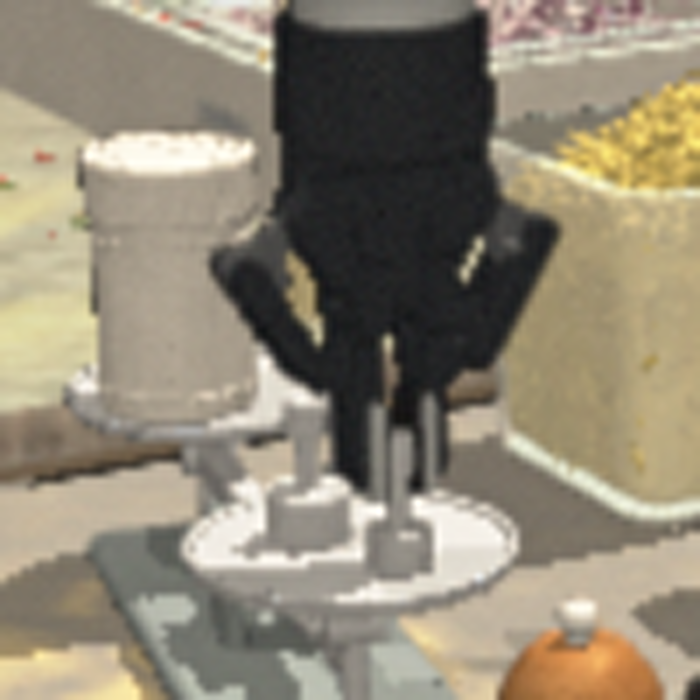

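```bash
python3 -m jog '[[[1,0,0,1,0,0,0],[1,0,0,1,0,0,0],[1,0,0,1,0,0,0],[1,0,0,1,0,0,0],[1,0,0,1,0,0,0],[1,0,0,1,0,0,0],[1,0,0,0.5,0,0,0],[1,0,0,0,0,0,0]]]'
python3 - <<'E'
from h import *
print(state()["eef_pos"])
c,im=snap("side","d26"); crop(im,210,130,310,230,7,"d26c")
E
```

```text
t: 38.0
eef_pos: [0.5344, 0.0575, 0.1437]
tcp_rot: [1.0, -0.0, -0.0, 0.0]
wrist_force: [0.1, 0.0, -0.9]
width: 0.0119
[0.53443863 0.05749317 0.14370043]
```

View pics/d26c.png

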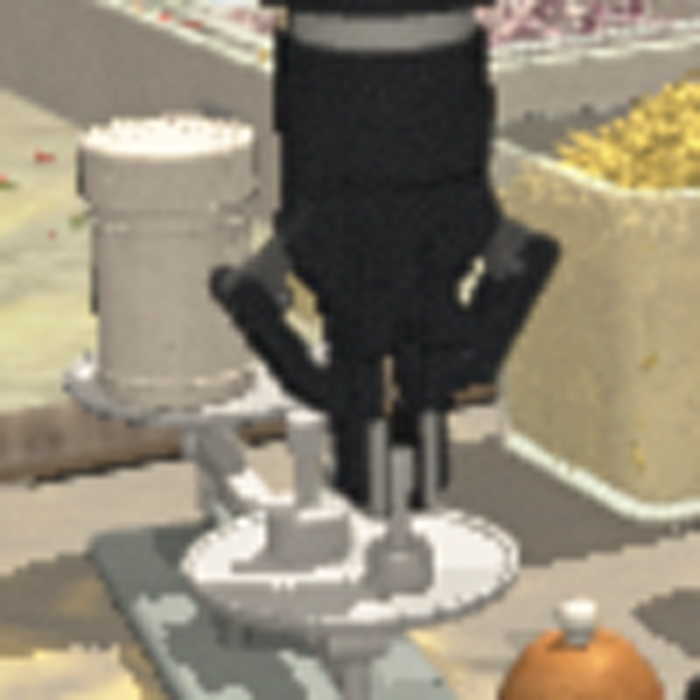

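In contact and the pan follows; release.

```bash
python3 -m jog '[[[0.4,0,0,0,0,0,0],[0,0,0,0,0,0,0],[0,0,0,0,0,0,0],[0,0,0,0,0,0,0],[0,0,0,-6,0,0,0],[0,0,0,-18,0,0,0],[0,0,0,-30,0,0,0],[0,0,0,-30,0,0,0]]]'
python3 -m jog '[[[0,0,0,-30,0,0,0],[0,0,0,0,0,0,0],[0,0,0,0,0,0,0],[0,0,0,0,0,0,0],[0,0,0,0,0,0,0],[0,0,0,0,0,0,0],[0,0,0,0,0,0,0],[0,0,0,0,0,0,0]]]'
python3 - <<'E'
from h import *
c,im=snap("wrist","w27")
c,im=snap("side","d27")
c,im=snap("scene","s27"); crop(im,180,200,230,260,10,"s27c")
E
```

```text
t: 38.85
eef_pos: [0.5342, 0.0575, 0.2291]
tcp_rot: [1.0, -0.0, -0.0, 0.0]
wrist_force: [0.9, -0.3, -0.1]
width: 0.0426
t: 39.65
eef_pos: [0.5344, 0.0575, 0.2576]
tcp_rot: [1.0, -0.0, -0.0, 0.0]
wrist_force: [-0.5, -0.2, -0.1]
width: 0.0427
```

View pics/w27.png

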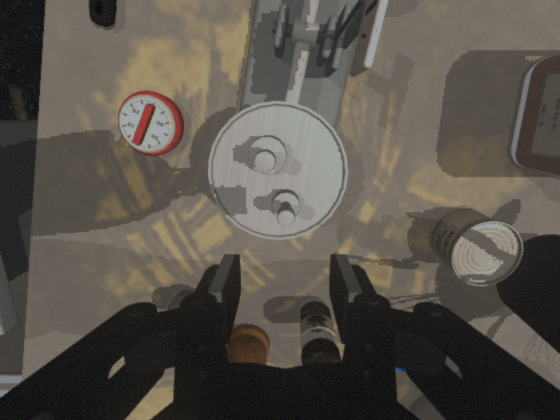

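View pics/d27.png

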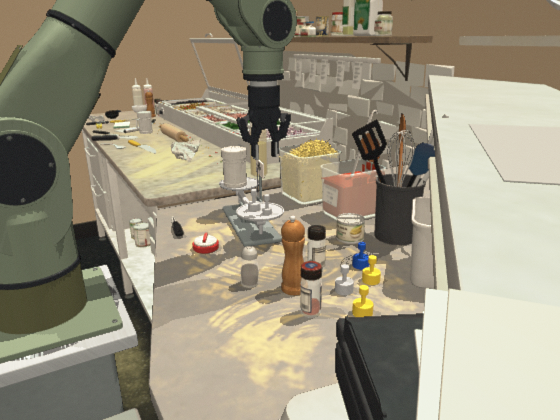

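View pics/s27c.png

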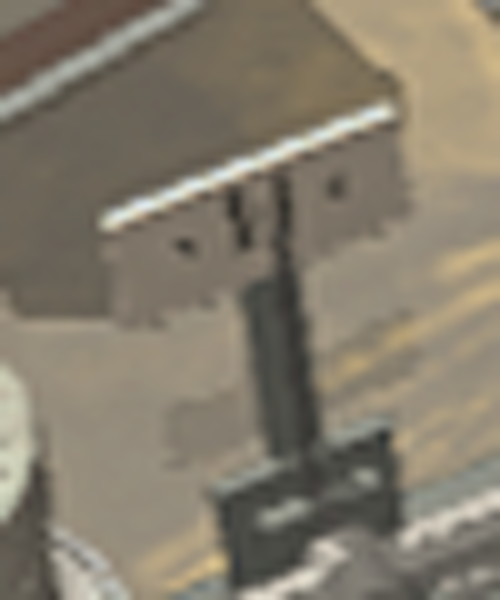

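Run:
```python
from h import *
def track(ref,box,names):
    r=cv2.imread(f"pics/{ref}.png",0).astype(np.float32);x0,y0,x1,y1=box
    t=r[y0:y1,x0:x1]
    for n in names:
        im=cv2.imread(f"pics/{n}.png",0).astype(np.float32)
        X0,Y0=x0-5,y0-25; s=im[Y0:y1+25,X0:x1+5]
        m=cv2.matchTemplate(s,t,cv2.TM_CCOEFF_NORMED);_,v,_,(u,w)=cv2.minMaxLoc(m)
        W=np.eye(2,3,dtype=np.float32);W[0,2]=X0+u;W[1,2]=Y0+w
        cc,W=cv2.findTransformECC(t,im,W,cv2.MOTION_TRANSLATION,(3,200,1e-6))
        print(n,W[:,2].round(2)-[x0,y0],round(cc,3))
track("s9",(150,230,182,258),["scene0","s4","s9","s19","s27"])
track("d19",(213,150,236,194),["side0","d11","d9","d19","d27"])
# pan rim fits, scene
s=cv2.imread("pics/s27.png");crop(s,215,200,295,260,9,"pan27")
```

```text
scene0 [2.55999756 7.92999268] 0.966
s4 [2.57000732 7.91000366] 0.966
s9 [ 0.02000427 -0.16000366] 0.988
s19 [1.36000061 4.22999573] 0.978
s27 [0.69999695 2.00999451] 0.982
side0 [0.11000061 4.08000183] 0.887
d11 [0.08999634 4.11999512] 0.887
d9 [ 0.25       -4.27000427] 0.848
d19 [0.08999634 0.11999512] 0.996
d27 [ 0.16999817 -1.96000671] 0.95
```

View pics/pan27.png

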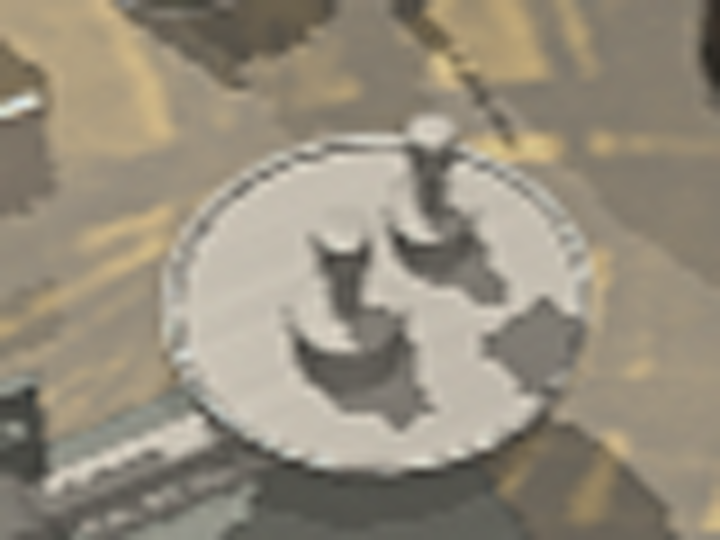

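Run:
```python
from h import *
c,im=snap("scene","s28"); c,im=snap("side","d28")
A=cv2.imread("pics/side0.png",0).astype(np.float32);B=cv2.imread("pics/d28.png",0).astype(np.float32)
for n,(x0,y0,x1,y1) in dict(mill=(280,215,305,295),jarB=(298,260,324,316),jarA=(306,225,328,262),salt=(240,245,260,288),tin=(335,213,366,245),timer=(190,230,222,255),w200=(333,262,356,296)).items():
    m=cv2.matchTemplate(B[y0-15:y1+15,x0-15:x1+15],A[y0:y1,x0:x1],cv2.TM_CCOEFF_NORMED);_,v,_,l=cv2.minMaxLoc(m);print(n,l[0]-15,l[1]-15,round(v,3))
for a,b in(("s27","s28"),("d27","d28")): print(np.abs(cv2.imread(f"pics/{a}.png",0).astype(int)-cv2.imread(f"pics/{b}.png",0)).max())
close_job()
```

```text
mill 0 0 0.972
jarB 0 0 0.999
jarA 0 0 0.996
salt 0 0 0.919
tin 0 0 0.964
timer 0 0 0.98
w200 0 0 0.99
85
101
the job is handed in; nothing more can be done
```

I weighed the shaker at about 135–140 g. The 100 g and 50 g weights now stand upright on the weight pan. The 200 g weight is back on the table at its starting spot. I handed the job in at about 40 s of the 72 s allowed.

- **How I chose the weights:** I tried the 200 g weight first. It took the beam to about +0.085 rad, beyond the bold mark, so I lifted it off and put it back. The 100 g weight alone left the beam near -0.05 rad, so I added the 50 g weight.
- **Beam:** Tracking the shaker's movement in two cameras gives a final tilt of +0.013 rad (scene) and +0.018 rad (side), inside ±0.048. Reading the pointer directly in the slanted scene view gave about +0.024 rad. In that picture the pointer seems close to the right bold mark because of the viewing angle, but it is still inside the limit.
- **Other objects:** Comparing start and end pictures, the mill, both jars, salt shaker, tin, timer and 200 g weight had shifted 0 pixels. The gripper was open and clear above everything.
- **Not confirmed:** My last check that the beam was still compared two picture pairs by their largest single-pixel difference. The differences were large (85 and 101), so that check does not prove it. I did not find out why, and I had already handed the job in within the same script. The beam had had about 1.2 s after release to settle, against the stated one second.

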